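Unload the colour-capped vials from the barred transport rack

ROBOT

A 7-joint arm with a two-finger parallel gripper is mounted at the origin on a cart in front of the work surface, level with it; the furniture and walls round the work are solid. World frame = base frame: x ahead of the robot, y to its left, z up, the work surface at z = 0. Lengths are in m, angles in degrees, forces in N, time in s.
With the tool pointing down it reaches from about 0.425 to 0.875 m from the base axis. Payload 4.7 kg.
Tool frame: the origin (TCP) lies on the centre line of the jaws, within the pads' length; the fingertips stand env.nose_length ahead of it and the grasp point (between the pads) lies 8 mm behind it (env.nose_length is the distance from the TCP to the fingertips, in m); y points along the fingers, z is the direction in which the jaws open and shut, and the axes are right-handed (so a half turn about y gives the same grasp; the last joint's range is limited). The gripper opens to 87 mm and grips with 3 to 60 N. Pads are 19 mm wide; open, the fingers measure 117 mm over their backs; the gripper's body (75 mm by 190 mm) begins 51 mm behind the grasp point.
Start: joints at [75.522, 18.392, -4.016, 83.108, 1.295, 78.541, -3.26], TCP at [0.171, -0.627, 0.234] pointing down, gripper open.
Joint ranges: [-163.93, 163.93], [-17.29, 119.83], [-79.2, 71.16], [3.27, 140.29], [-89.18, 269.18], [5.43, 117.66], [-154.24, 154.24]. Speed limits (degrees/s): [147.25, 147.25, 180, 180, 180, 180, 180].

INTERFACE

Orientations are given as [roll, pitch, yaw] about the fixed x, y, z axes, in that order (R = Rz(yaw) Ry(pitch) Rx(roll)).
In Python, from cell import env, read_camera, camera_info, job, models gives the robot as it stands.
- The arm moves only by the tool move_arm, never from a script. Its argument "moves" is a list of rows, each a list of 6 numbers: the shift along the tool's x, y, z in mm, then the turn, a rotation vector about the tool's x, y, z in degrees. In form: [[x, y, z, ax, ay, az], ...]. A call has 1 to 20 rows; each row is the pose to reach, as a shift and turn from the pose commanded when the call began, along the tool's axes at that moment; what a row does not reach only later rows make up. A row lasts 1/12 s, in which the tool goes at most 41.7 mm and 7.16 degrees, less where a joint would pass 70% of its speed; a pose out of reach is approached as far as the arm can. A call with a gripper value outside its range is refused whole. "claw" is the finger opening in mm, from 0 to 87, set as the call begins (left out, the last holds). The fingers move at their own pace and stop on an object; "newtons" is the grip in N (left out, the last holds). Time passes only in rows, so rows that repeat a pose let the fingers close. It gives the time, the measured TCP pose, the force and the opening at its end, in the units of the state.
- env.get_obs(): the state, without advancing time (a new reading comes with each control period).
- read_camera(name): name is "scene" or "top" or "wrist"; returns (picture, depth): 480x640x3 uint8, red, green, blue; 480x640 float32, m along the optical axis (not along the pixel's ray), 0 where there is no reading.
- camera_info(name): a dict with "fx", "fy", "cx", "cy" (pixels), "R" (3x3) and "t" (3): a world point X has camera coordinates R X + t. Camera axes: x right, y down, z forward; pixel columns grow to the right and rows downward; lengths in m; the calibration is good to about 2 mm. A picture is of the moment at which its call begins: read the wrist's pose just before it. camera_info takes no time and is no camera call; for the wrist camera it gives the pose at the moment of the call.
- job.sign_off(): hands the job in, once; it reports no verdict.
Trained networks look in the newest picture that a camera, given by its name, has taken for a name from the list of things; names that differ only in an ending like _2 or _b are one class to them, and where a whole thing is asked for, a point or a joint stands for the part that bears it (a point fixed in the world has none). Each returns a list of dicts, best first, with "score" (0 to 1); they miss things now and then, are a little off and sometimes report something else, mostly with a low value. They report only what shows in the picture. A call takes as long as a camera call. They do not tell look-alikes from the thing itself.
- models.spot_in(target, camera): "point" ([x, y, z] in m, in world coordinates, good to about 4 mm: the middle of the surface that is visible of it).
- models.cut_out(target, camera): "mask" (480x640 bool, what is visible of it).
The state is a dict: "time_s": time; "qpos": joint angles; "joint_velocities": joint speeds; "effort": joint torques, N m; "tool_pos": TCP position; "tool_rot": TCP orientation; "force": force on the tool from outside, world axes, zero at the start; "wrist_torque": the same for the moment, N m; "grip_width": finger opening in m.
Only numpy, scipy, OpenCV 4.12 (cv2) and the standard library are available. Lean on these libraries where they do the work, as an engineer would, in place of code of your own. Each camera call takes 0.05 s, during which the arm holds its last target.

TASK

First lift the retaining bar straight out of the two brackets of the transport rack and lay it, grip upward, in both notches of the grey parking stand. Then carry the red-, yellow- and blue-capped vials, in any order, each to the holder of its own colour and stand it upright on the floor of the cup, but leave the white-capped vial standing where it is in the rack. Keep all the vials upright, and set everything down rather than dropping it.

Things in the scene. Friction and masses are not known exactly. Their poses are not given: they have to be found in the camera images.
- vial_rack: Fixed grey tray, 46 (x) by 182 mm (y): four pockets in a row at y = -66, -22, 22, 66 mm, 38 mm square, floor 4 mm thick, walls 36 mm high, a vial in each. At y = +-95 mm an aluminium bracket 8 mm thick, 99 mm high, its upward open slot 15 mm wide (x) with floor 77 mm high. Origin: centre of underside, z up.
- retaining_bar: Steel bar 10 (x) by 14 (z) mm, 218 mm along y, with 26 mm square end flanges; lies unlatched in the rack's brackets 3 mm above the vials' caps and lifts straight up. Pinch its black grip across x: 16 mm thick (x), 34 mm long (y), from z = 7 to 41 mm at the middle. 0.25 kg. Origin: middle of the bar, z up; starts 84 mm above the worktop.
- bar_stand: Fixed grey stand, plate 70 (x) by 190 mm (y). At y = +-84 mm a bracket 8 mm thick, its notch open upward: floor 35 mm above the worktop, 20 mm wide (x), flared to 42 mm at the mouth 60 mm up. The parked bar lies along y (either way round), mid over mid, flanges outside (15 mm end play), its origin 42 mm above the stand's. Origin: centre of underside.
- vial_red: Rigid amber glass vial with a pale plain label and a RED ribbed cap (top 17 mm): a cylinder 30 mm in diameter, 70 mm tall, about 50 g. Origin: centre of its underside, z up its axis, yaw meaningless. Starts upright in any of the rack's four pockets, underside 4 mm above the worktop. It belongs in the red holder.
- vial_yellow: Rigid amber glass vial with a pale plain label and a YELLOW ribbed cap (top 17 mm): a cylinder 30 mm in diameter, 70 mm tall, about 50 g. Origin: centre of its underside, z up its axis, yaw meaningless. Starts upright in any of the rack's four pockets, underside 4 mm above the worktop. It belongs in the yellow holder.
- vial_blue: Rigid amber glass vial with a pale plain label and a BLUE ribbed cap (top 17 mm): a cylinder 30 mm in diameter, 70 mm tall, about 50 g. Origin: centre of its underside, z up its axis, yaw meaningless. Starts upright in any of the rack's four pockets, underside 4 mm above the worktop. It belongs in the blue holder.
- vial_white: Rigid amber glass vial with a pale plain label and a WHITE ribbed cap (top 17 mm): a cylinder 30 mm in diameter, 70 mm tall, about 50 g. Origin: centre of its underside, z up its axis, yaw meaningless. Starts upright in any of the rack's four pockets, underside 4 mm above the worktop. It stays in its pocket.
- holder_red: Solid RED plastic vial holder, fixed to the worktop: a round cup 22 mm high on a foot 68 mm in diameter; the cup is 56 mm across outside and 48 mm inside (9 mm of room all round a vial), its floor 5 mm above the worktop. Origin at the centre of its underside, z up.
- holder_yellow: Solid YELLOW plastic vial holder, fixed to the worktop: a round cup 22 mm high on a foot 68 mm in diameter; the cup is 56 mm across outside and 48 mm inside (9 mm of room all round a vial), its floor 5 mm above the worktop. Origin at the centre of its underside, z up.
- holder_blue: Solid BLUE plastic vial holder, fixed to the worktop: a round cup 22 mm high on a foot 68 mm in diameter; the cup is 56 mm across outside and 48 mm inside (9 mm of room all round a vial), its floor 5 mm above the worktop. Origin at the centre of its underside, z up.
Mind the look-alikes: they are no part of the job. What is shaped like the vial_blue but green is not meant.

How it is judged (in metres and radians):
On the way:
1. the bar lies let go in both notches of the parking stand while all the vials still stand in the rack (x of retaining_bar in the frame of bar_stand between -0.01 and 0.01 m and y of retaining_bar in the frame of bar_stand between -0.02 and 0.02 m and z of retaining_bar in the frame of bar_stand between 0.037 and 0.047 m and angle between the y axis of retaining_bar and the y axis of bar_stand, either way round below 0.15 rad and angle between retaining_bar's own z axis and vertical below 0.2 rad and linear speed of retaining_bar below 0.02 m/s and contact force between the fingers and retaining_bar below 0.5 N and distance of each of vial_red, vial_yellow, vial_blue, vial_white from where it was at the start of the episode below 0.03 m and angle between each of vial_red, vial_yellow, vial_blue, vial_white's own z axis and vertical below 0.3 rad), for 0.2 s.
At the end, for the whole second after the job is handed in: All at rest and let go: bar in both stand notches, grip up (10 mm across, 20 along, 5 high, 0.15 rad yaw, 0.2 tilt); red, yellow, blue vials on the floors of their own cups (12 mm off centre, under 10 mm up, tilt 0.15 rad); white vial upright within 15 mm of its start (x of retaining_bar in the frame of bar_stand between -0.01 and 0.01 m and y of retaining_bar in the frame of bar_stand between -0.02 and 0.02 m and z of retaining_bar in the frame of bar_stand between 0.037 and 0.047 m and angle between the y axis of retaining_bar and the y axis of bar_stand, either way round below 0.15 rad and angle between retaining_bar's own z axis and vertical below 0.2 rad and linear speed of each of retaining_bar, vial_red, vial_yellow, vial_blue, vial_white below 0.02 m/s and contact force between the fingers and retaining_bar below 0.5 N and horizontal distance between vial_red and holder_red below 0.012 m and z of vial_red in the frame of holder_red below 0.01 m and angle between each of vial_red, vial_yellow, vial_blue, vial_white's own z axis and vertical below 0.15 rad and horizontal distance between vial_yellow and holder_yellow below 0.012 m and z of vial_yellow in the frame of holder_yellow below 0.01 m and horizontal distance between vial_blue and holder_blue below 0.012 m and z of vial_blue in the frame of holder_blue below 0.01 m and distance of vial_white from where it was at the start of the episode below 0.015 m); the robot touches nothing.
It fails at once if a vial is tipped by more than 0.5 rad (angle between any of vial_red, vial_yellow, vial_blue, vial_white's own z axis and vertical above 0.5 rad).
It fails at once if the white-capped vial is moved by more than 20 mm (distance of vial_white from where it was at the start of the episode above 0.02 m).
It fails at once if the bar or a vial is dropped (falls freely faster than 0.7 m/s, a fall of some 25 mm) ((contact force between the fingers and vial_red below 0.05 N and contact force between vial_red and anything else below 0.05 N and linear speed of vial_red above 0.7 m/s) or (contact force between the fingers and vial_yellow below 0.05 N and contact force between vial_yellow and anything else below 0.05 N and linear speed of vial_yellow above 0.7 m/s) or (contact force between the fingers and vial_blue below 0.05 N and contact force between vial_blue and anything else below 0.05 N and linear speed of vial_blue above 0.7 m/s) or (contact force between the fingers and vial_white below 0.05 N and contact force between vial_white and anything else below 0.05 N and linear speed of vial_white above 0.7 m/s) or (contact force between the fingers and retaining_bar below 0.05 N and contact force between retaining_bar and anything else below 0.05 N and linear speed of retaining_bar above 0.7 m/s)).
It also fails if it takes over 112 s, if anything falls off the work surface, if the arm or the gripper's body presses on something with over 40 N, if the wrist force passes 120 N, or if a joint passes its speed limit or range.

## Working session

There is one attempt and no reset: what is moved stays moved. The work goes in short steps, Python scripts to look and compute and a tool call to move; the robot and the scene stay as the last step left them, time stands still between calls to the robot, and variables do not carry over. Pictures are saved under pics/ and viewed, and the job is handed in when it is done.

Besides the shell and the picture viewer there is one more tool, called by a JSON object that holds its "name" and its "arguments". move_arm: Moves the arm, as the interface text tells. Its arguments: {"type":"object","properties":{"moves":{"type":"array","items":{"type":"array","items":{"type":"number"}}},"claw":{"type":"number"},"newtons":{"type":"number"}},"required":["moves"]}

```bash
mkdir -p pics; ls; python3 - <<'E'
from cell import env, read_camera, camera_info, job, models
import cv2
o=env.get_obs()
for k,v in o.items(): print(k,v)
print(env.nose_length)
for c in ["scene","top","wrist"]:
    p,d=read_camera(c); cv2.imwrite(f"pics/{c}0.png",p[:,:,::-1])
    i=camera_info(c); print(c,i)
E
```

```text
pics
time_s 0.0
qpos [75.52241715 18.43808184 -4.01739679 83.1772633   1.2941777  78.54124352
 -3.26252743]
joint_velocities [-0.02397193 -0.00075529  0.01453941 -0.05307776 -0.03386644  0.00887192
 -0.12289713]
effort [ 3.32552527e-04 -4.91289711e+01 -4.03802879e-01 -3.12531173e+01
 -6.38128188e-02  4.37797525e-02  1.57414393e-04]
tool_pos [ 0.17118717 -0.62647636  0.23245215]
tool_rot [-9.01113779e+01 -4.53735469e-03 -1.64713532e+02]
force [-0.56570206 -0.84589869  0.57600505]
wrist_torque [0.02027716 0.03247707 0.00290152]
grip_width 0.086955992576668
0.011
scene {'fx': 588.1898867425873, 'fy': 588.1898867425873, 'cx': 327.9371264213916, 'cy': 241.26688782541936, 'R': array([[-0.71999356, -0.69388116, -0.01175644],
       [-0.48941059,  0.51969317, -0.700283  ],
       [ 0.49202292, -0.49844552, -0.71376852]]), 't': array([0.37013196, 0.32147109, 1.02772702])}
top {'fx': 452.7972984836001, 'fy': 452.7972984836001, 'cx': 320.7648831102211, 'cy': 243.2117005667324, 'R': array([[-0.01334692, -0.99990817,  0.00234572],
       [-0.99387009,  0.01300877, -0.10978627],
       [ 0.10974567, -0.00379665, -0.99395245]]), 't': array([-0.02348375,  0.55205242,  1.1469202 ])}
wrist {'fx': 374.17730998536007, 'fy': 374.17730998536007, 'cx': 320.42609104249766, 'cy': 240.94215929283135, 'R': array([[ 0.26339459, -0.96468727, -0.00132801],
       [-0.92912545, -0.25405478,  0.26866719],
       [-0.25951721, -0.06953159, -0.96323215]]), 't': array([-0.64946904, -0.03223804,  0.38954701])}
```

View pics/top0.png

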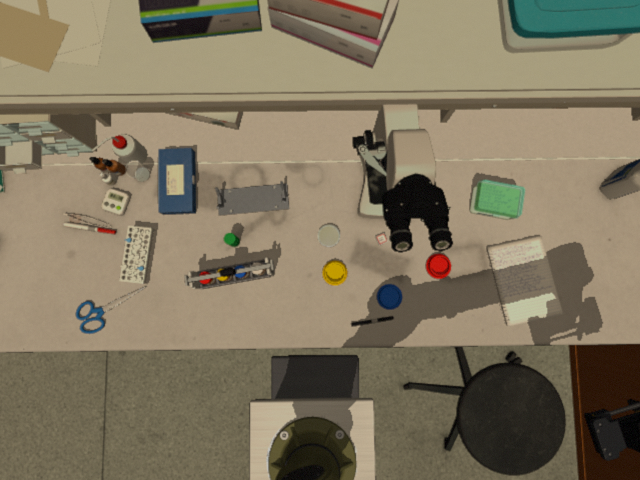

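View pics/scene0.png

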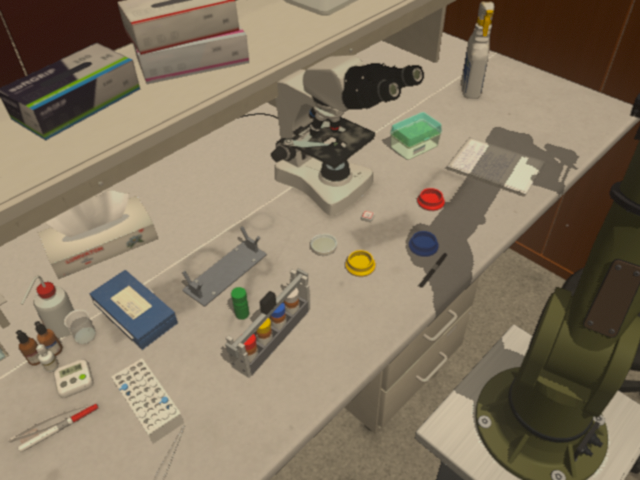

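View pics/wrist0.png

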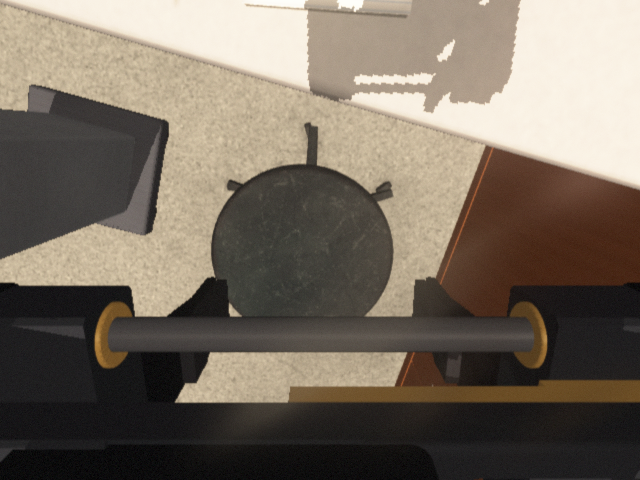

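```bash
cat > h.py <<'E'
from cell import env, read_camera, camera_info, job, models
import cv2, numpy as np
np.set_printoptions(precision=4,suppress=True)
from scipy.spatial.transform import Rotation as Ro
def cloud(c):
    p,d=read_camera(c); i=camera_info(c)
    v,u=np.mgrid[0:480,0:640]
    X=np.stack([(u-i['cx'])/i['fx']*d,(v-i['cy'])/i['fy']*d,d],-1)
    W=(X-i['t'])@i['R']
    return p,d,W
def proj(c,X):
    i=camera_info(c); x=np.array(X)@i['R'].T+i['t']
    return np.array([i['fx']*x[...,0]/x[...,2]+i['cx'],i['fy']*x[...,1]/x[...,2]+i['cy']]).T
E
python3 - <<'E'
from h import *
for c in ["top","scene"]:
    p,d,W=cloud(c)
    np.save(f"W_{c}.npy",W); np.save(f"P_{c}.npy",p)
    for n in ["vial_rack","retaining_bar","bar_stand","vial_red","vial_yellow","vial_blue","vial_white","holder_red","holder_yellow","holder_blue"]:
        r=models.spot_in(n,c); m=models.cut_out(n,c)
        print(c,n,[(np.array(x['point']),round(x['score'],2)) for x in r[:3]])
        for k,x in enumerate(m[:1]):
            np.save(f"m_{c}_{n}.npy",x['mask']); q=W[x['mask']]; q=q[np.isfinite(q).all(1)]
            print('   mask',round(x['score'],2),x['mask'].sum(),np.median(q,0),np.percentile(q,3,axis=0),np.percentile(q,97,axis=0))
print(env.get_obs()['time_s'])
E
```

```text
top vial_rack [(array([0.4709, 0.201 , 0.038 ]), 0.8)]
   mask 0.7 713 [0.4653 0.1963 0.0338] [ 0.4417  0.0964 -0.0008] [0.5067 0.289  0.0993]
top retaining_bar [(array([0.4745, 0.1979, 0.0928]), 0.62)]
   mask 0.75 427 [0.4732 0.1998 0.0922] [0.454  0.0908 0.084 ] [0.4938 0.2999 0.1261]
top bar_stand [(array([0.6735, 0.1561, 0.0102]), 0.94)]
   mask 0.64 471 [ 0.4773 -0.0646  0.0065] [ 0.4484 -0.0933  0.0007] [ 0.5036 -0.0357  0.0242]
top vial_red [(array([0.4593, 0.2577, 0.0715]), 0.65)]
top vial_yellow [(array([0.4644, 0.2114, 0.0722]), 0.57)]
   mask 0.51 60 [0.4631 0.2103 0.071 ] [0.4573 0.2029 0.0132] [0.4691 0.2237 0.076 ]
top vial_blue [(array([0.5578, 0.1991, 0.0738]), 0.74), (array([0.477 , 0.1722, 0.0702]), 0.46), (array([ 0.491 , -0.337 ,  0.0095]), 0.3)]
   mask 0.69 52 [0.4772 0.125  0.0721] [0.4717 0.1158 0.023 ] [0.4969 0.1339 0.0774]
top vial_white []
top holder_red [(array([ 0.492 , -0.3404,  0.0093]), 0.91), (array([0.476 , 0.1974, 0.0941]), 0.4), (array([0.673 , 0.1551, 0.0083]), 0.17)]
   mask 0.87 493 [ 0.4897 -0.3393  0.0067] [ 0.4608 -0.3643  0.0007] [ 0.5185 
[... 1206 characters left out ...]
645 0.0288] [0.4832 0.19   0.0758]
scene vial_white [(array([0.4762, 0.1413, 0.0525]), 0.84)]
   mask 0.57 310 [0.4802 0.1376 0.0524] [0.4737 0.11   0.0246] [0.4943 0.1503 0.0781]
scene holder_red [(array([ 0.4931, -0.3362,  0.0051]), 0.63)]
   mask 0.93 486 [ 0.4935 -0.3369  0.009 ] [ 0.4632 -0.3637  0.0015] [ 0.5193 -0.3072  0.0234]
scene holder_yellow [(array([ 0.4757, -0.061 ,  0.0062]), 0.63), (array([0.4651, 0.227 , 0.0529]), 0.25)]
   mask 0.65 609 [ 0.4784 -0.0643  0.0089] [ 0.45   -0.0901  0.002 ] [ 0.5038 -0.0329  0.0236]
scene holder_blue [(array([ 0.4125, -0.2024,  0.0082]), 0.74)]
   mask 0.63 618 [ 0.4144 -0.2059  0.0084] [ 0.3844 -0.2332  0.0008] [ 0.441  -0.1761  0.023 ]
2.25
```

```bash
python3 - <<'E'
import cv2
a=cv2.imread('pics/top0.png')[130:330,150:480]; cv2.imwrite('pics/topz.png',cv2.resize(a,None,fx=2.4,fy=2.4,interpolation=cv2.INTER_CUBIC))
a=cv2.imread('pics/scene0.png')[200:400,160:460]; cv2.imwrite('pics/scenez.png',cv2.resize(a,None,fx=2.6,fy=2.6,interpolation=cv2.INTER_CUBIC))
E
```

```text
(no output)
```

View pics/topz.png

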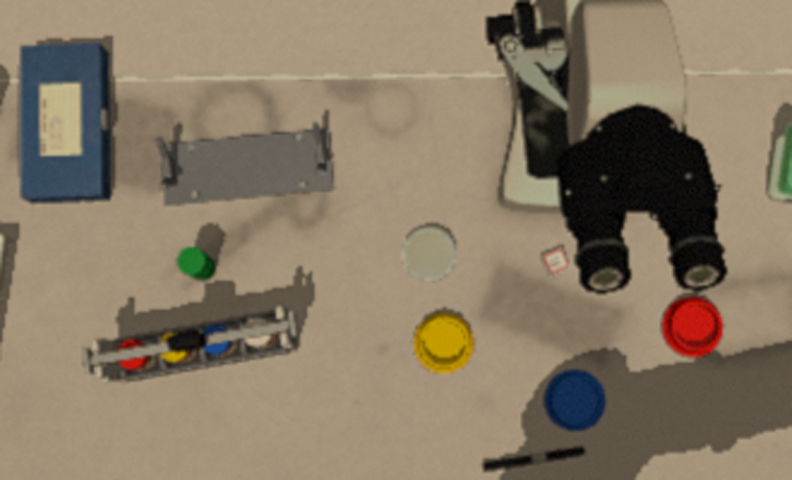

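View pics/scenez.png

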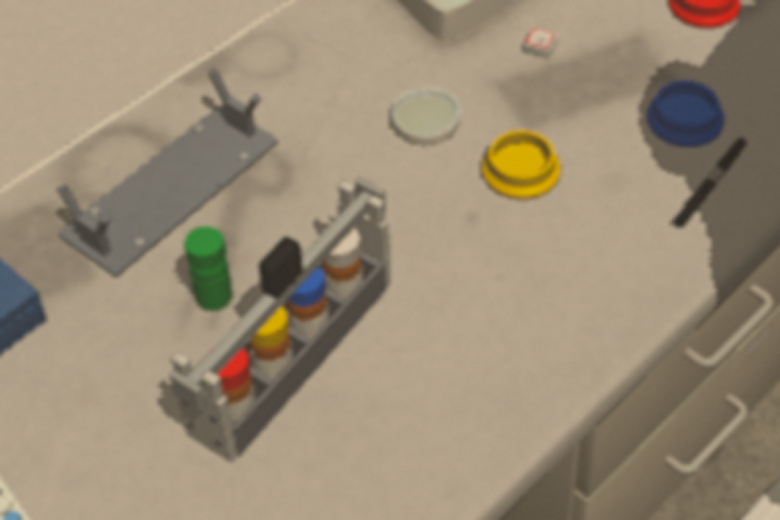

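```bash
python3 - <<'E'
import numpy as np, cv2
np.set_printoptions(precision=4,suppress=True)
# bar grip & bar axis
for c in ["top","scene"]:
    W=np.load(f"W_{c}.npy"); m=np.load(f"m_{c}_retaining_bar.npy"); q=W[m]
    g=q[(q[:,2]>.112)&(q[:,2]<.14)]; print(c,"grip",len(g),g.mean(0),g.min(0),g.max(0))
    for lo,hi in((.086,.096),):
        b=q[(q[:,2]>lo)&(q[:,2]<hi)]
        vx,vy,x0,y0=cv2.fitLine(b[:,:2].astype(np.float32),cv2.DIST_HUBER,0,.01,.01).ravel()
        t=(b[:,:2]-[x0,y0])@[vx,vy]; a,bb=np.percentile(t,[1,99]); mid=(a+bb)/2
        print("bar yaw (of y axis)",np.degrees(np.arctan2(-vx,vy)),"mid",x0+mid*vx,y0+mid*vy,"len",bb-a)
    # stand
    W2=W.reshape(-1,3); 
    s=W2[(abs(W2[:,0]-.673)<.07)&(abs(W2[:,1]-.155)<.12)&(W2[:,2]>.0025)&(W2[:,2]<.012)]
    r=cv2.minAreaRect(s[:,:2].astype(np.float32)*1000); print("plate",len(s),r)
    h=W2[(abs(W2[:,0]-.673)<.06)&(abs(W2[:,1]-.155)<.12)&(W2[:,2]>.02)&(W2[:,2]<.07)]
    for sgn in (1,-1):
        k=h[(h[:,1]-.155)*sgn>0]; print(" bracket",len(k),k.mean(0) if len(k) else '',k.min(0),k.max(0))
    s=W2[(abs(W2[:,0]-.473)<.06)&(abs(W2[:,1]-.2)<.12)&(W2[:,2]>.03)&(W2[:,2]<.045)]
    print("rack",cv2.minAreaRect(s[:,:2].astype(np.float32)*1000))
    for n in ["red","yellow","blue"]:
        q=W[np.load(f"m_{c}_holder_{n}.npy")]
        rim=q[(q[:,2]>.018)&(q[:,2]<.027)][:,:2]
        foot=q[(q[:,2]>.012)][:,:2]
        x=rim; A=np.c_[2*x,np.ones(len(x))]; s=np.linalg.lstsq(A,(x**2).sum(1),rcond=None)[0]
        print(n,"rim circle",s[:2],np.sqrt(s[2]+s[0]**2+s[1]**2),len(x),cv2.minEnclosingCircle(x.astype(np.float32)))
E
```

```text
top grip 101 [0.4754 0.1948 0.1232] [0.4663 0.1787 0.1122] [0.485  0.2129 0.128 ]
bar yaw (of y axis) -170.48096 mid 0.4754442103827675 0.19536218956521162 len 0.21522893606355187
plate 1756 ((672.9551391601562, 155.6504669189453), (237.90354919433594, 139.3098602294922), 89.48143768310547)
 bracket 83 [0.6708 0.2342 0.0418] [0.6425 0.2284 0.0206] [0.6953 0.2401 0.0621]
 bracket 69 [0.6864 0.0675 0.0437] [0.6562 0.062  0.0244] [0.7119 0.0726 0.0631]
rack ((476.3224182128906, 192.60736083984375), (46.245445251464844, 191.6980743408203), 9.478303909301758)
red rim circle [ 0.49   -0.3393] 0.025893807614618517 100 ((0.489207923412323, -0.33944839239120483), 0.028588438406586647)
yellow rim circle [ 0.4757 -0.0653] 0.025844551348665014 95 ((0.4755193293094635, -0.06520139425992966), 0.027855388820171356)
blue rim circle [ 0.4115 -0.2074] 0.025807205100863293 96 ((0.41166049242019653, -0.2072729468345642), 0.0278735663741827)
scene grip 171 [0.4752 0.1994 0.121 ] [0.4671 0.1806 0.1121] [0.4847 0.2156 0.1282]
bar yaw (of y axis) -170.11641 mid 0.4774018898837699 0.19733434369046543 len 0.21588769426890264
plate 2007 ((673.2315673828125, 156.05645751953125), (237.58445739746094, 137.9853057861328), 89.07437896728516)
 bracket 157 [0.6737 0.2378 0.0401] [0.6417 0.231  0.0202] [0.6996 0.2427 0.0619]
 bracket 144 [0.6876 0.0706 0.0398] [0.6584 0.0618 0.0201] [0.7159 0.0764 0.0633]
rack ((476.6806335449219, 195.80886840820312), (46.59693908691406, 201.544921875), 8.55698299407959)
red rim circle [ 0.4936 -0.3371] 0.02573773844470631 102 ((0.49368569254875183, -0.336566686630249), 0.02982538938522339)
yellow rim circle [ 0.4784 -0.0634] 0.025788063460818807 133 ((0.4779478907585144, -0.06334075331687927), 0.03068908490240574)
blue rim circle [ 0.4149 -0.2062] 0.02591939196217944 132 ((0.41441765427589417, -0.20756228268146515), 0.03047489933669567)
```

```bash
python3 - <<'E'
import numpy as np, cv2
np.set_printoptions(precision=3,suppress=True,linewidth=150)
P=np.vstack([np.load(f"W_{c}.npy").reshape(-1,3) for c in("top","scene")])
P=P[np.isfinite(P).all(1)&(P[:,2]>.04)&(P[:,2]<.8)&(P[:,0]>.2)&(P[:,0]<.9)&(abs(P[:,1])<.6)]
# max height map in 4cm cells
xs=np.arange(.36,.92,.04); ys=np.arange(.4,-.56,-.04)
print("y\\x",xs)
for y in ys:
    row=[]
    for x in xs:
        k=(abs(P[:,0]-x)<=.02)&(abs(P[:,1]-y)<=.02)
        row.append(P[k,2].max() if k.sum()>2 else 0)
    print(round(y,2),np.array(row))
# stand plate
for c in("top","scene"):
    W=np.load(f"W_{c}.npy"); p=np.load(f"P_{c}.npy").astype(int)
    m=(abs(W[...,0]-.675)<.08)&(abs(W[...,1]-.155)<.13)&(W[...,2]<.02)&(W[...,2]>-.02)&(p.max(-1)-p.min(-1)<14)&(p.mean(-1)<120)
    if c=="scene": m&=np.load("m_scene_bar_stand.npy")
    mm=cv2.morphologyEx(m.astype(np.uint8),cv2.MORPH_OPEN,np.ones((3,3)))
    q=W[mm>0]; print(c,len(q),cv2.minAreaRect(q[:,:2].astype(np.float32)*1000))
E
```

```text
y\x [0.36 0.4  0.44 0.48 0.52 0.56 0.6  0.64 0.68 0.72 0.76 0.8  0.84 0.88 0.92]
0.4 [0.    0.    0.    0.    0.    0.    0.    0.042 0.044 0.041 0.043 0.306 0.308 0.31  0.   ]
0.36 [0.    0.    0.    0.    0.    0.    0.    0.042 0.044 0.043 0.043 0.306 0.309 0.308 0.   ]
0.32 [0.    0.    0.099 0.1   0.    0.    0.    0.043 0.043 0.045 0.045 0.307 0.309 0.309 0.   ]
0.28 [0.    0.    0.102 0.1   0.    0.    0.    0.    0.    0.    0.    0.307 0.309 0.308 0.   ]
0.24 [0.    0.    0.078 0.096 0.    0.    0.    0.062 0.061 0.    0.    0.305 0.308 0.308 0.   ]
0.2 [0.    0.    0.073 0.128 0.    0.075 0.068 0.    0.    0.    0.    0.306 0.308 0.309 0.   ]
0.16 [0.    0.    0.    0.123 0.    0.    0.    0.    0.    0.    0.    0.307 0.308 0.31  0.   ]
0.12 [0.    0.    0.    0.102 0.101 0.    0.    0.    0.    0.    0.    0.306 0.31  0.309 0.   ]
0.08 [0.    0.    0.    0.102 0.098 0.    0.    0.061 0.061 0.063 0.    0.306 0.309 0.308 0.   ]
0.04 [0.    0.    0.    0.    0.    0.    0.    0.    0.    0.    0.    0.306 0.308 0.308 0.   ]
0.0 [0.    0.    0.    0.    0.    0.    0.    0.  
[... 834 characters left out ...]
[0.    0.    0.    0.    0.    0.    0.    0.    0.    0.    0.    0.31  0.308 0.31  0.   ]
-0.4 [0.    0.    0.    0.    0.    0.    0.    0.    0.    0.    0.    0.306 0.309 0.437 0.   ]
-0.44 [0.    0.    0.    0.    0.    0.    0.    0.078 0.076 0.075 0.    0.306 0.309 0.437 0.   ]
-0.48 [0.    0.    0.    0.    0.    0.    0.074 0.076 0.077 0.073 0.    0.306 0.308 0.437 0.   ]
-0.52 [0.    0.    0.    0.    0.    0.    0.074 0.076 0.077 0.    0.    0.306 0.309 0.437 0.   ]
top 84 ((692.7275390625, 148.2689666748047), (38.29222869873047, 178.25286865234375), 6.0636725425720215)
scene 798 ((676.523193359375, 155.02597045898438), (64.82352447509766, 182.35752868652344), 4.6845293045043945)
```

```bash
python3 - <<'E'
import numpy as np, cv2
np.set_printoptions(precision=3,suppress=True,linewidth=150)
for c in("top","scene"):
    P=np.load(f"W_{c}.npy").reshape(-1,3)
    P=P[np.isfinite(P).all(1)&(P[:,2]>.06)&(P[:,2]<.5)&(P[:,0]>.43)&(P[:,0]<.62)&(P[:,1]<-.1)&(P[:,1]>-.34)]
    print(c,len(P),P.min(0),P.max(0))
    for lo in np.arange(.06,.42,.04):
        k=P[(P[:,2]>=lo)&(P[:,2]<lo+.04)]
        if len(k)>3: print(round(lo,2),len(k),np.percentile(k,2,axis=0),np.percentile(k,98,axis=0))
    for y in np.arange(-.33,-.12,.02):
        k=P[(abs(P[:,1]-y)<.01)&(P[:,2]>.25)]
        if len(k)>3: print(" y",round(y,2),"xmin",k[:,0].min(),"z at xmin",k[k[:,0]<k[:,0].min()+.02][:,2].min(), k[:,2].max())
    az=np.degrees(np.arctan2(P[:,1],P[:,0]))
    d=P[:,0]*np.sin(np.radians(34.5))+P[:,1]*np.cos(np.radians(34.5))
    print("dist to line through base/red:",np.percentile(d,1))
E
python3 - <<'E'
import cv2
a=cv2.imread('pics/scene0.png')[40:280,260:500]; cv2.imwrite('pics/scm.png',cv2.resize(a,None,fx=2.5,fy=2.5,interpolation=cv2.INTER_CUBIC))
E
```

```text
top 3403 [ 0.496 -0.276  0.321] [ 0.62  -0.149  0.396]
0.3 105 [ 0.551 -0.271  0.323] [ 0.619 -0.15   0.34 ]
0.34 2619 [ 0.501 -0.268  0.343] [ 0.618 -0.155  0.379]
0.38 679 [ 0.509 -0.264  0.38 ] [ 0.594 -0.162  0.393]
 y -0.27 xmin 0.5007909459213726 z at xmin 0.3655577218121195 0.38890851364170687
 y -0.25 xmin 0.4973608114258926 z at xmin 0.3588356862296801 0.39557658965895715
 y -0.23 xmin 0.4995740439914407 z at xmin 0.3600891304653391 0.3919956709586536
 y -0.21 xmin 0.5616994628739727 z at xmin 0.3345940905371498 0.388071843782459
 y -0.19 xmin 0.4967263765623716 z at xmin 0.36124303352305576 0.3928387219657743
 y -0.17 xmin 0.49645713101576416 z at xmin 0.36111024039265033 0.39532748855440064
 y -0.15 xmin 0.5030632586791794 z at xmin 0.36051860328486085 0.38203224228599264
dist to line through base/red: 0.0714489386179405
scene 2567 [ 0.499 -0.273  0.289] [ 0.62  -0.146  0.394]
0.26 4 [ 0.617 -0.169  0.289] [ 0.619 -0.164  0.293]
0.3 329 [ 0.545 -0.173  0.307] [ 0.617 -0.148  0.339]
0.34 1835 [ 0.502 -0.26   0.342] [ 0.615 -0.151  0.379]
0.38 399 [ 0.511 -0.263  0.38 ] [ 0.594 -0.159  0.393]
 y -0.27 xmin 0.503067859229386 z at xmin 0.365958620086448 0.38831347801051824
 y -0.25 xmin 0.5001737895588737 z at xmin 0.34813961576056174 0.39390415987565097
 y -0.23 xmin 0.5002893256044538 z at xmin 0.3537985744926459 0.3937637681095996
 y -0.21 xmin 0.5661245048321508 z at xmin 0.3556965344684629 0.38852358488137895
 y -0.19 xmin 0.49946923110385116 z at xmin 0.3597279970287206 0.39290046340357304
 y -0.17 xmin 0.499557277564488 z at xmin 0.34805105685636045 0.3934932998961377
 y -0.15 xmin 0.5034155585319349 z at xmin 0.3561901982793759 0.38691177296651996
dist to line through base/red: 0.0731707853032287
```

View pics/scm.png

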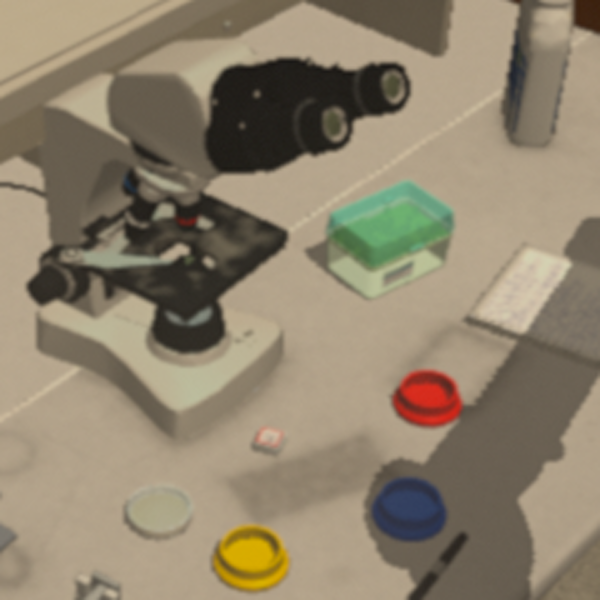

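```bash
cat >> h.py <<'E'
def plan(wps,steps=None,vmax=38,wmax=6.5):
    """wps: list of (x,y,z,yaw deg) tool-down targets -> rows"""
    o=env.get_obs(); R0=Ro.from_euler('xyz',o['tool_rot'],degrees=True); p0=np.array(o['tool_pos'])
    cur=np.r_[p0,o['tool_rot'][2]]
    print("t",o['time_s'],"now",p0,o['tool_rot'],"grip",o['grip_width'],"F",o['force'])
    n=0
    for w in wps:
        w=np.array(w,float); d=w-cur; d[3]=(d[3]+180)%360-180
        k=int(np.ceil(max(np.linalg.norm(d[:3])*1000/vmax,abs(d[3])/wmax,1)))
        T=R0.inv().as_matrix()@(w[:3]-p0)*1000
        rv=np.degrees((R0.inv()*Ro.from_euler('xyz',[-90,0,w[3]],degrees=True)).as_rotvec())
        print(k,"x",[round(float(v),1) for v in np.r_[T,rv]]); n+=k
        cur=w
    print("rows",n)
E
python3 - <<'E'
from h import *
plan([(.30,-.40,.25,-180),(.39,-.22,.25,-180),(.41,-.10,.25,-170),(.462,.17,.25,-80.5)])
E
```

```text
t 2.25 now [ 0.1714 -0.627   0.2336] [ -89.9972   -0.0012 -164.7117] grip 0.08709966956152111 F [-0.1982  0.4349  0.1546]
7 x [-183.9, -16.5, -185.1, -0.0, 15.3, 0.0]
6 x [-318.2, -16.5, -335.0, -0.0, 15.3, 0.0]
4 x [-369.2, -16.5, -445.4, -0.0, 5.3, 0.0]
14 x [-490.5, -16.5, -692.2, -0.0, -84.2, 0.0]
rows 31
```

{"name": "move_arm", "arguments": {"moves": [[-184,-16,-185,0,15,0],[-184,-16,-185,0,15,0],[-184,-16,-185,0,15,0],[-184,-16,-185,0,15,0],[-184,-16,-185,0,15,0],[-184,-16,-185,0,15,0],[-184,-16,-185,0,15,0],[-318,-16,-335,0,15,0],[-318,-16,-335,0,15,0],[-318,-16,-335,0,15,0],[-318,-16,-335,0,15,0],[-318,-16,-335,0,15,0],[-318,-16,-335,0,15,0],[-369,-16,-445,0,5,0],[-369,-16,-445,0,5,0],[-369,-16,-445,0,5,0],[-369,-16,-445,0,5,0]]}}

```text
time_s: 3.67
tool_pos: [0.4115, -0.0928, 0.2502]
tool_rot: [-90.1, 0.1, -169.1]
force: [0.3, -0.4, 0.3]
grip_width: 0.0871
```

```bash
python3 - <<'E'
from h import *
plan([(.445,.13,.25,-80.5),])
E
```

```text
t 3.6667 now [ 0.4115 -0.0928  0.2502] [ -90.051     0.1066 -169.0716] grip 0.08712555851329802 F [ 0.3082 -0.4031  0.3395]
14 x [-75.1, 0.6, -212.4, -0.0, -88.6, -0.1]
rows 14
```

{"name": "move_arm", "arguments": {"moves": [[-75,0,-212,0,-88.6,0],[-75,0,-212,0,-88.6,0],[-75,0,-212,0,-88.6,0],[-75,0,-212,0,-88.6,0],[-75,0,-212,0,-88.6,0],[-75,0,-212,0,-88.6,0],[-75,0,-212,0,-88.6,0],[-75,0,-212,0,-88.6,0],[-75,0,-212,0,-88.6,0],[-75,0,-212,0,-88.6,0],[-75,0,-212,0,-88.6,0],[-75,0,-212,0,-88.6,0],[-75,0,-212,0,-88.6,0],[-75,0,-212,0,-88.6,0],[-75,0,-212,0,-88.6,0]]}}

```text
time_s: 4.92
tool_pos: [0.4461, 0.1212, 0.2496]
tool_rot: [-90.0, -0.0, -81.2]
force: [0.5, 0.0, 0.2]
grip_width: 0.0871
```

```bash
python3 - <<'E'
from h import *
o=env.get_obs(); print(o['tool_pos'],o['tool_rot'],o['joint_velocities'])
p,d,W=cloud("wrist"); np.save("W_w.npy",W); cv2.imwrite("pics/w1.png",p[:,:,::-1])
q=models.cut_out("retaining_bar","wrist"); print([(x['score'],x['mask'].sum()) for x in q])
print(models.spot_in("retaining_bar","wrist"))
if q:
    m=q[0]['mask']; np.save("m_w_bar.npy",m); q=W[m]; q=q[np.isfinite(q).all(1)]
    g=q[(q[:,2]>.112)&(q[:,2]<.14)]; print("grip",len(g),g.mean(0),np.percentile(g,2,axis=0),np.percentile(g,98,axis=0),cv2.minAreaRect(g[g[:,2]>.12][:,:2].astype(np.float32)*1000))
    b=q[(q[:,2]>.086)&(q[:,2]<.096)]
    vx,vy,x0,y0=cv2.fitLine(b[:,:2].astype(np.float32),cv2.DIST_HUBER,0,.01,.01).ravel()
    t=(b[:,:2]-[x0,y0])@[vx,vy]; a,bb=np.percentile(t,[1,99]); mid=(a+bb)/2
    print(np.degrees(np.arctan(-vx/vy)),x0+mid*vx,y0+mid*vy,bb-a)
E
```

```text
[0.4461 0.1212 0.2496] [-89.9858  -0.009  -81.2201] [ 0.0482 -0.086  -0.2692  0.0567  0.0351 -0.06   -0.3956]
[(0.56, np.int64(4689))]
[{'point': [0.4754, 0.2002, 0.0929], 'score': 0.66}, {'point': [0.6761, 0.1705, 0.0053], 'score': 0.22}]
grip 1118 [0.476  0.1968 0.1229] [0.4676 0.1809 0.1163] [0.4851 0.2125 0.1253] ((476.68206787109375, 196.6521453857422), (16.578411102294922, 33.562469482421875), 7.722724914550781)
9.436463 0.47725131618747246 0.1924921847577689 0.20475826768838065
```

View pics/w1.png

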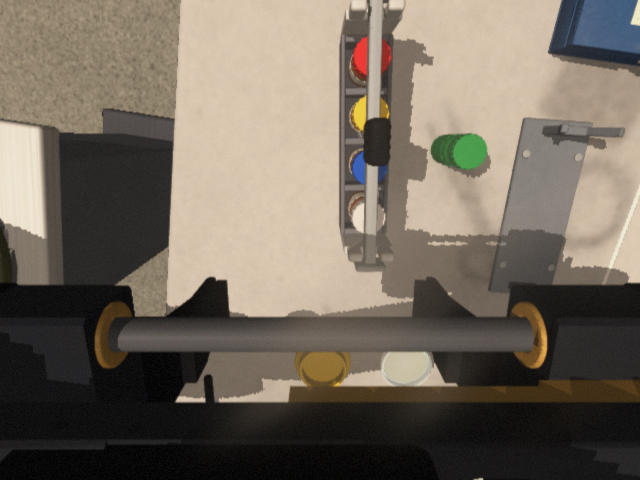

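```bash
python3 - <<'E'
from h import *
W=np.load("W_w.npy"); p=cv2.imread("pics/w1.png").astype(int)
m=(abs(W[...,0]-.675)<.07)&(abs(W[...,1]-.155)<.12)&(W[...,2]<.012)&(W[...,2]>-.01)&(p.max(-1)-p.min(-1)<22)&(p.mean(-1)<125)
mm=cv2.morphologyEx(m.astype(np.uint8),cv2.MORPH_OPEN,np.ones((5,5)))
n,l,s,_=cv2.connectedComponentsWithStats(mm); k=1+s[1:,4].argmax(); mm=l==k
q=W[mm]; print(len(q),q[:,2].mean(),cv2.minAreaRect(q[:,:2].astype(np.float32)*1000))
h=W.reshape(-1,3); h=h[(abs(h[:,0]-.675)<.06)&(abs(h[:,1]-.155)<.12)&(h[:,2]>.012)&(h[:,2]<.07)]
for s in(1,-1):
    k=h[(h[:,1]-.155)*s>0]
    if len(k): print(len(k),k.mean(0),k.min(0),k.max(0))
# also flanges/bar: rack extents
cv2.imwrite("pics/w1m.png",(mm*255).astype(np.uint8)[:320])
plan([(.4767,.1967,.20,-80.6),(.4767,.1967,.104,-80.6)],vmax=25)
E
```

```text
3617 0.004840720771313566 ((684.3182983398438, 94.34722137451172), (75.56385040283203, 79.80535125732422), 4.497458457946777)
755 [0.6739 0.236  0.0412] [0.6419 0.2298 0.012 ] [0.6991 0.242  0.061 ]
24 [0.6778 0.0721 0.0136] [0.6689 0.0692 0.0121] [0.6958 0.0741 0.0162]
t 5.0667 now [0.446  0.1213 0.2496] [-89.995   -0.0078 -81.1852] grip 0.08717253119917837 F [-0.3805  0.5202  0.0211]
4 x [-69.8, 49.6, 41.9, -0.0, -0.6, 0.0]
4 x [-69.8, 145.6, 41.9, -0.0, -0.6, 0.0]
rows 8
```

View pics/w1m.png

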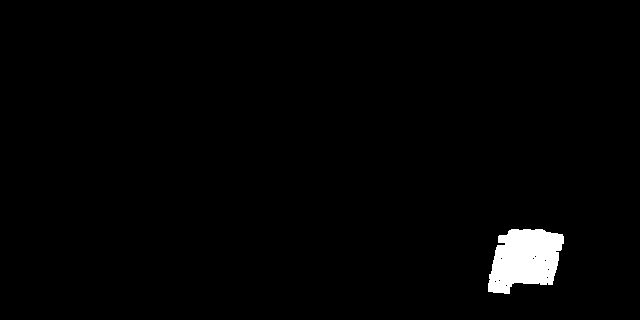

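```bash
python3 - <<'E'
from h import *
W=np.load("W_w.npy")
m=(abs(W[...,0]-.675)<.065)&(abs(W[...,1]-.155)<.115)
z=W[...,2]; print(np.histogram(z[m],bins=np.arange(-.004,.014,.001)))
mm=m&(z>.003)&(z<.0075)
mm=cv2.morphologyEx(mm.astype(np.uint8),cv2.MORPH_OPEN,np.ones((5,5)))
n,l,s,_=cv2.connectedComponentsWithStats(mm); k=1+s[1:,4].argmax(); mm=l==k
q=W[mm]; print(len(q),q[:,2].mean(),cv2.minAreaRect(q[:,:2].astype(np.float32)*1000))
for c in ("top","scene"):
    V=np.load(f"W_{c}.npy"); z=V[...,2]; mm=(abs(V[...,0]-.675)<.065)&(abs(V[...,1]-.155)<.115)
    print(c,np.histogram(z[mm],bins=np.arange(-.004,.014,.001))[0])
E
```

```text
(array([  84, 1396, 5261, 4609, 1087,  133,  180, 1174, 4197, 3947,  934,
        115,   29,   19,   12,   17,   18]), array([-0.004, -0.003, -0.002, -0.001,  0.   ,  0.001,  0.002,  0.003,
        0.004,  0.005,  0.006,  0.007,  0.008,  0.009,  0.01 ,  0.011,
        0.012,  0.013]))
9713 0.004979042804679424 ((677.1011352539062, 152.7183074951172), (70.92610168457031, 188.93841552734375), 4.580413341522217)
top [163 269 329 403 363 316 314 278 320 288 255 188 130  62  32  11   7]
scene [144 294 448 478 418 347 255 309 371 395 322 238 133  43  23  12   8]
```

{"name": "move_arm", "arguments": {"moves": [[-70,50,42,0,-0.6,0],[-70,50,42,0,-0.6,0],[-70,50,42,0,-0.6,0],[-70,50,42,0,-0.6,0],[-70,50,42,0,-0.6,0],[-70,70,42,0,-0.6,0],[-70,70,42,0,-0.6,0]], "claw": 60}}

```text
time_s: 5.65
tool_pos: [0.4756, 0.1948, 0.178]
tool_rot: [-90.2, -0.1, -80.6]
force: [-1.4, -0.9, -0.0]
grip_width: 0.0607
```

```bash
python3 - <<'E'
from h import *
plan([(.4767,.1967,.105,-80.6)],vmax=25)
E
```

```text
t 5.65 now [0.4756 0.1948 0.178 ] [-90.1693  -0.1084 -80.6457] grip 0.06068305232837262 F [-1.3642 -0.8947 -0.0448]
3 x [-1.8, 72.9, 1.6, 0.2, -0.0, 0.1]
rows 3
```

{"name": "move_arm", "arguments": {"moves": [[0,25,0,0,0,0],[0,50,0,0,0,0],[0,65,0,0,0,0],[0,74,0,0,0,0],[0,74,0,0,0,0],[0,74,0,0,0,0]]}}

```text
time_s: 6.15
tool_pos: [0.4771, 0.1966, 0.1064]
tool_rot: [-90.0, -0.0, -80.6]
force: [0.5, -0.2, 0.7]
grip_width: 0.0603
```

{"name": "move_arm", "arguments": {"moves": [[0,0,0,0,0,0],[0,0,0,0,0,0],[0,0,0,0,0,0],[0,0,0,0,0,0],[0,0,0,0,0,0],[0,0,0,0,0,0],[0,0,0,0,0,0],[0,0,0,0,0,0]], "claw": 0, "newtons": 45}}

```text
time_s: 6.82
tool_pos: [0.4766, 0.1972, 0.1055]
tool_rot: [-90.0, -0.0, -80.5]
force: [0.5, -0.1, -0.2]
grip_width: 0.0156
```

Gripped at 15.6 mm. Lift straight up slowly.

{"name": "move_arm", "arguments": {"moves": [[0,-5,0,0,0,0],[0,-12,0,0,0,0],[0,-20,0,0,0,0],[0,-30,0,0,0,0],[0,-45,0,0,0,0],[0,-60,0,0,0,0],[0,-75,0,0,0,0],[0,-85,0,0,0,0],[0,-85,0,0,0,0],[0,-85,0,0,0,0]]}}

```text
time_s: 7.65
tool_pos: [0.4769, 0.1972, 0.1911]
tool_rot: [-89.9, -0.0, -80.5]
force: [-0.9, 0.2, -2.8]
grip_width: 0.0159
```

```bash
python3 - <<'E'
from h import *
p,d,W=cloud("wrist"); cv2.imwrite("pics/w2.png",p[:,:,::-1])
p,d,W=cloud("scene"); cv2.imwrite("pics/s2.png",cv2.resize(p[180:420,140:460,::-1],None,fx=2.4,fy=2.4))
o=env.get_obs()
print(o['wrist_torque'])
# stand z-axis yaw 4.58 -> tool yaw -85.42
plan([(.6771,.1527,.19,-85.4),(.6771,.1527,.0635,-85.4)],vmax=30)
E
```

```text
[ 0.0269 -0.0976  0.0003]
t 7.75 now [0.4761 0.1968 0.1898] [-90.0767  -0.0205 -80.5182] grip 0.015325131101544272 F [ 0.5654 -0.3045 -2.4104]
7 x [76.6, -0.5, 191.0, 0.1, 4.9, 0.0]
5 x [76.6, 126.0, 191.2, 0.1, 4.9, 0.0]
rows 12
```

View pics/w2.png

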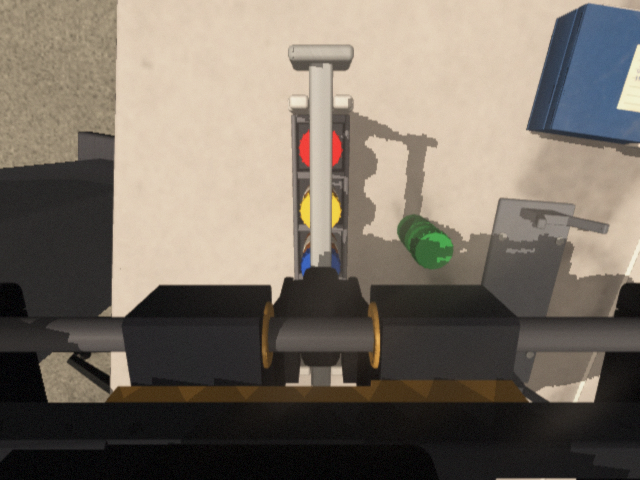

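View pics/s2.png

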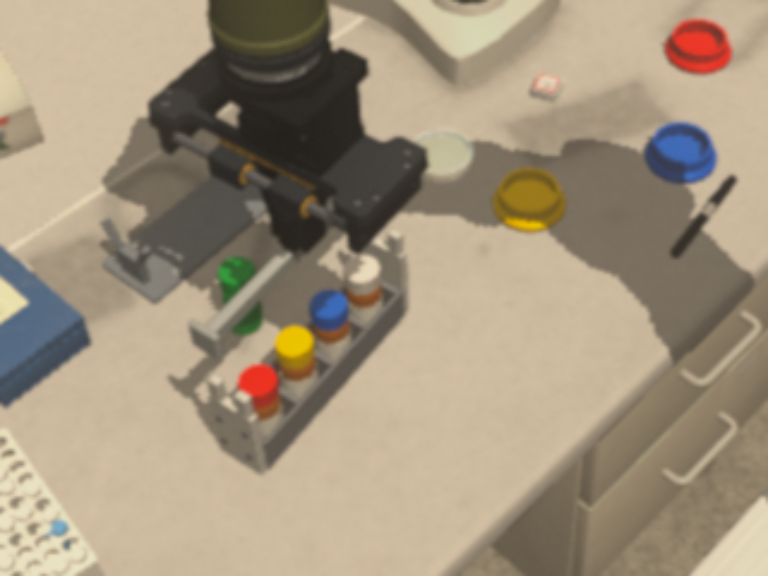

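```bash
python3 - <<'E'
from h import *
for c in("top","scene"):
    P=np.load(f"W_{c}.npy").reshape(-1,3); k=P[(P[:,2]>.2)&(P[:,2]<.35)&(P[:,1]>.05)&(P[:,1]<.28)&(P[:,0]>.6)]
    print(np.percentile(k,[0,1,5],axis=0))
    for z in np.arange(.2,.31,.02):
        j=k[abs(k[:,2]-z)<.01]; print(round(z,2),len(j), j[:,0].min() if len(j) else '')
E
```

```text
[[0.8178 0.05   0.2318]
 [0.819  0.0522 0.2393]
 [0.8203 0.0607 0.2597]]
0.2 0 
0.22 0 
0.24 303 0.8230993737129982
0.26 308 0.8229220306095539
0.28 270 0.8180058405011819
0.3 8020 0.8177545071986472
[[0.8175 0.05   0.2324]
 [0.8203 0.0523 0.2371]
 [0.8223 0.0609 0.2471]]
0.2 0 
0.22 0 
0.24 686 0.823148276325932
0.26 910 0.8236082368878337
0.28 776 0.8174754367926421
0.3 5810 0.8176638443562114
```

{"name": "move_arm", "arguments": {"moves": [[11,0,27,0,1,0],[22,0,55,0,2,0],[33,0,82,0,3,0],[44,0,110,0,4,0],[55,0,137,0,4.5,0],[66,0,163,0,4.9,0],[73,0,182,0,4.9,0],[76.6,0,191,0,4.9,0],[76.6,0,191,0,4.9,0],[76.6,0,191,0,4.9,0],[76.6,0,191,0,4.9,0]]}}

```text
time_s: 8.67
tool_pos: [0.6763, 0.1538, 0.1895]
tool_rot: [-90.1, 0.0, -85.3]
force: [-0.4, -0.9, -2.2]
grip_width: 0.0157
```

```bash
python3 - <<'E'
from h import *
plan([(.6771,.1527,.0635,-85.4)],vmax=30)
p,d,W=cloud("wrist"); cv2.imwrite("pics/w3.png",p[:,:,::-1])
# +y bracket and held bar seen by wrist
h=W.reshape(-1,3); k=h[(abs(h[:,0]-.675)<.06)&(abs(h[:,1]-.235)<.03)&(h[:,2]>.012)&(h[:,2]<.075)]
print(len(k),k.mean(0),k.min(0),k.max(0))
b=h[(abs(h[:,0]-.675)<.05)&(h[:,1]>.18)&(h[:,2]>.16)&(h[:,2]<.21)]
f=b[b[:,1]>.24]; b=b[(b[:,1]<.245)]
print("flange",len(f),f.min(0),f.max(0)); 
if len(b): print("bar",len(b),b.mean(0),b.min(0),b.max(0),cv2.fitLine(b[:,:2].astype(np.float32),cv2.DIST_HUBER,0,.01,.01).ravel())
p,d,W=cloud("scene"); cv2.imwrite("pics/s3.png",cv2.resize(p[120:360,140:460,::-1],None,fx=2.4,fy=2.4))
E
```

```text
t 8.6667 now [0.6763 0.1538 0.1895] [-90.1301   0.0153 -85.3418] grip 0.01572272091135694 F [-0.4266 -0.9312 -2.1918]
5 x [1.2, 126.0, 1.0, 0.1, 0.1, -0.0]
rows 5
605 [0.6715 0.236  0.0496] [0.6424 0.2301 0.0291] [0.6989 0.242  0.0613]
flange 2398 [0.655 0.24  0.16 ] [0.6808 0.2626 0.1826]
bar 3439 [0.6715 0.2144 0.1744] [0.6642 0.1801 0.1715] [0.6792 0.245  0.1769] [ 0.083  -0.9965  0.6715  0.2144]
```

View pics/w3.png

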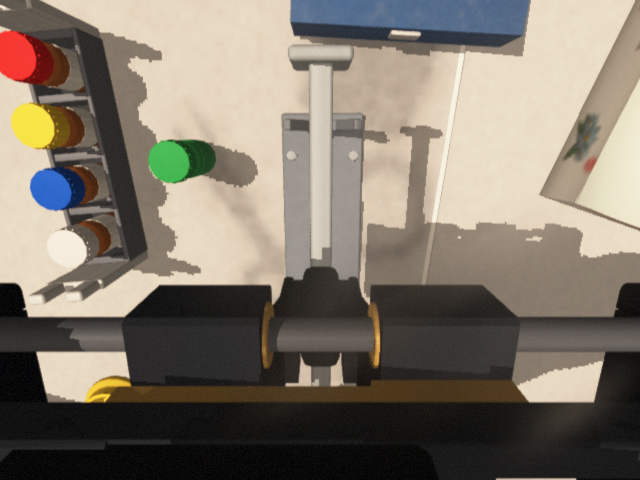

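View pics/s3.png

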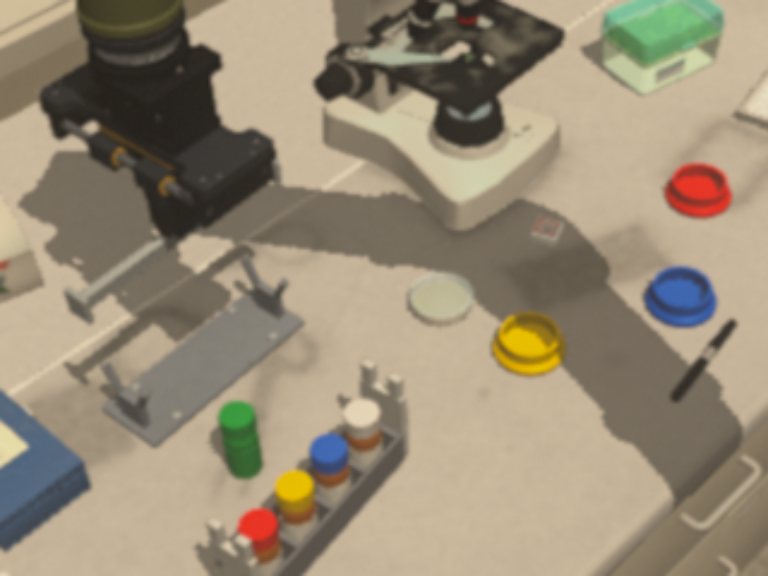

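{"name": "move_arm", "arguments": {"moves": [[0,25,0,0,0,0],[0,50,0,0,0,0],[0,75,0,0,0,0],[0,95,0,0,0,0],[0,108,0,0,0,0],[0,117,0,0,0,0],[0,122,0,0,0,0],[0,125,0,0,0,0],[0,126.5,0,0,0,0],[0,127.5,0,0,0,0],[0,127.5,0,0,0,0],[0,127.5,0,0,0,0]]}}

```text
time_s: 9.77
tool_pos: [0.678, 0.1532, 0.0638]
tool_rot: [-89.9, 0.0, -85.4]
force: [-0.2, 0.1, -2.1]
grip_width: 0.0155
```

{"name": "move_arm", "arguments": {"moves": [[0,0.7,0,0,0,0],[0,1.2,0,0,0,0],[0,1.2,0,0,0,0],[0,1.2,0,0,0,0]]}}

```text
time_s: 10.1
tool_pos: [0.6781, 0.1532, 0.0636]
tool_rot: [-89.9, -0.0, -85.4]
force: [-1.3, -0.8, 5.0]
grip_width: 0.016
```

Now it rests (+5 N). Release gently.

{"name": "move_arm", "arguments": {"moves": [[0,0,0,0,0,0],[0,0,0,0,0,0],[0,0,0,0,0,0],[0,0,0,0,0,0],[0,0,0,0,0,0]], "claw": 55}}

```text
time_s: 10.52
tool_pos: [0.6776, 0.153, 0.0616]
tool_rot: [-90.0, -0.0, -85.4]
force: [-0.1, 0.3, 0.1]
grip_width: 0.0413
```

{"name": "move_arm", "arguments": {"moves": [[0,-10,0,0,0,0],[0,-40,0,0,0,0],[0,-75,0,0,0,0],[0,-110,0,0,0,0],[0,-120,0,0,0,0],[0,-120,0,0,0,0]]}}

```text
time_s: 11.02
tool_pos: [0.6797, 0.1543, 0.1872]
tool_rot: [-89.5, 0.1, -85.4]
force: [0.2, 0.4, 0.3]
grip_width: 0.0547
```

```bash
python3 - <<'E'
from h import *
p,d,W=cloud("wrist"); cv2.imwrite("pics/w4.png",p[:,:,::-1])
h=W.reshape(-1,3)
b=h[(abs(h[:,0]-.675)<.05)&(h[:,1]>.1)&(h[:,1]<.228)&(h[:,2]>.042)&(h[:,2]<.053)]
l=cv2.fitLine(b[:,:2].astype(np.float32),cv2.DIST_HUBER,0,.01,.01).ravel(); print(len(b),l,np.degrees(np.arctan(-l[0]/l[1])),b[:,2].mean())
f=h[(abs(h[:,0]-.675)<.04)&(h[:,1]>.23)&(h[:,2]>.035)&(h[:,2]<.06)];print("flange",f.min(0),f.max(0))
# caps in rack
for n in ("vial_red","vial_yellow","vial_blue","vial_white"):
    print(n,[(np.array(x['point']),x['score']) for x in models.spot_in(n,"wrist")[:2]])
    print(n,[(np.array(x['point']),x['score']) for x in models.spot_in(n,"top")[:2]])
np.save("W_w.npy",W)
p,d,W=cloud("scene"); cv2.imwrite("pics/s4.png",cv2.resize(p[160:400,140:460,::-1],None,fx=2.4,fy=2.4))
E
```

```text
1385 [ 0.0818 -0.9966  0.6746  0.1773] 4.6932597 0.04494714371187498
flange [0.6406 0.23   0.035 ] [0.7137 0.3223 0.0576]
vial_red [(array([0.4772, 0.2606, 0.0635]), 0.92), (array([0.4845, 0.2199, 0.0739]), 0.66)]
vial_red [(array([0.4593, 0.2577, 0.0715]), 0.65)]
vial_yellow [(array([0.4784, 0.2166, 0.0728]), 0.9)]
vial_yellow [(array([0.4644, 0.2114, 0.0722]), 0.57)]
vial_blue [(array([0.5727, 0.2053, 0.0677]), 0.95), (array([0.4897, 0.1738, 0.067 ]), 0.61)]
vial_blue [(array([0.5578, 0.1991, 0.0738]), 0.74), (array([0.477 , 0.1722, 0.0702]), 0.46)]
vial_white [(array([0.4939, 0.1369, 0.0687]), 0.86)]
vial_white []
```

View pics/w4.png

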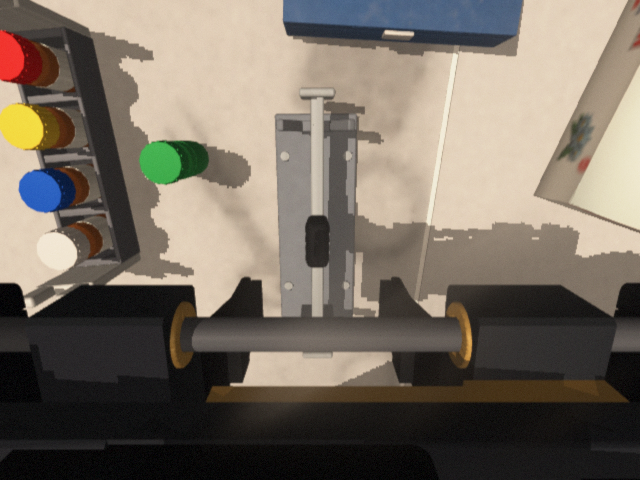

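View pics/s4.png

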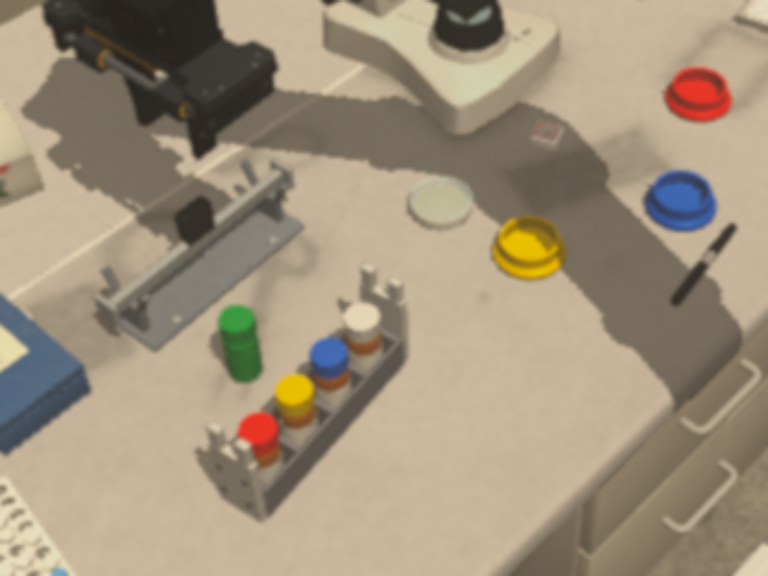

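```bash
python3 - <<'E'
from h import *
plan([(.48,.11,.23,-80.6)])
E
```

```text
t 11.5167 now [0.6773 0.153  0.1809] [-90.0777  -0.0025 -85.408 ] grip 0.05514232283166334 F [0.5022 0.3373 0.324 ]
6 x [27.1, -48.8, -200.2, 0.1, -4.8, -0.0]
rows 6
```

{"name": "move_arm", "arguments": {"moves": [[27,-49,-200,0,-4.8,0],[27,-49,-200,0,-4.8,0],[27,-49,-200,0,-4.8,0],[27,-49,-200,0,-4.8,0],[27,-49,-200,0,-4.8,0],[27,-49,-200,0,-4.8,0],[27,-49,-200,0,-4.8,0],[27,-49,-200,0,-4.8,0]]}}

```text
time_s: 12.18
tool_pos: [0.481, 0.1098, 0.2313]
tool_rot: [-89.9, -0.1, -80.7]
force: [0.4, 0.1, 0.9]
grip_width: 0.0551
```

```bash
cat > caps.py <<'E'
from h import *
def caps(W,p,z0=.068,z1=.08,reg=((.40,.56),(.08,.32))):
    hsv=cv2.cvtColor(p,cv2.COLOR_RGB2HSV).astype(int); H,S,V=hsv[...,0],hsv[...,1],hsv[...,2]
    reg=(W[...,0]>reg[0][0])&(W[...,0]<reg[0][1])&(W[...,1]>reg[1][0])&(W[...,1]<reg[1][1])&(W[...,2]>z0)&(W[...,2]<z1)
    C={'red':((H<8)|(H>172))&(S>130),'yellow':(H>18)&(H<35)&(S>130),'blue':(H>100)&(H<128)&(S>110),'white':(S<60)&(V>130)}
    out={}
    for n,c in C.items():
        m=(c&reg).astype(np.uint8); m=cv2.morphologyEx(m,cv2.MORPH_OPEN,np.ones((3,3)))
        k,l,s,_=cv2.connectedComponentsWithStats(m)
        if k<2: print(n,'none'); continue
        m=l==1+s[1:,4].argmax(); q=W[m]; (cx,cy),r=cv2.minEnclosingCircle(q[:,:2].astype(np.float32))
        print(n,len(q),"mean",q.mean(0),"circ",round(cx,4),round(cy,4),round(r,4)); out[n]=(cx,cy)
    return out
E
python3 - <<'E'
from caps import *
p,d,W=cloud("wrist"); cv2.imwrite("pics/w5.png",p[:,:,::-1]); np.save("W_w.npy",W)
caps(W,p)
# rack walls top
b=(abs(W[...,0]-.477)<.05)&(abs(W[...,1]-.197)<.1)&(W[...,2]>.030)&(W[...,2]<.038); q=W[b]; print(len(q),cv2.minAreaRect(q[:,:2].astype(np.float32)*1000))
p,d,W=cloud("top"); caps(W,p,.062,.085)
p,d,W=cloud("scene"); caps(W,p,.062,.085)
E
```

```text
red 1461 mean [0.466  0.2618 0.0726] circ 0.466 0.2622 0.0156
yellow 1245 mean [0.4732 0.2187 0.0726] circ 0.4732 0.219 0.0154
blue 1067 mean [0.4805 0.1755 0.0726] circ 0.4806 0.1752 0.0151
white 985 mean [0.4875 0.1324 0.0724] circ 0.4875 0.1321 0.0153
3525 ((476.89691162109375, 197.26327514648438), (46.090145111083984, 183.64303588867188), 9.460799217224121)
red none
yellow none
blue none
white none
red 193 mean [0.4654 0.2614 0.0726] circ 0.4676 0.2608 0.017
yellow 202 mean [0.4722 0.2194 0.072 ] circ 0.4758 0.2187 0.0165
blue 177 mean [0.4792 0.176  0.072 ] circ 0.4811 0.175 0.0154
white 160 mean [0.488  0.1327 0.0727] circ 0.4904 0.133 0.0168
```

View pics/w5.png

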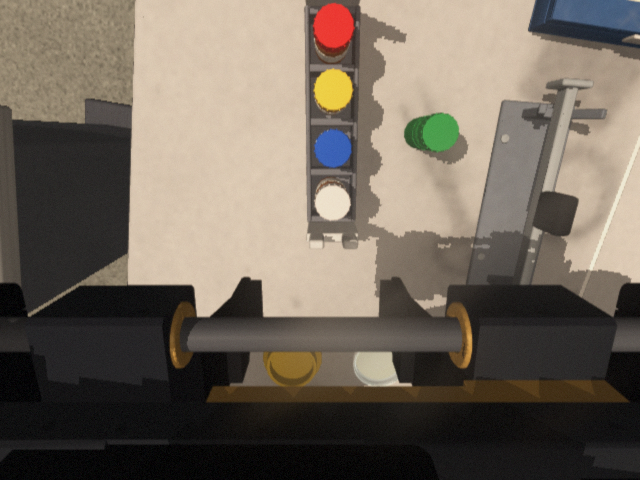

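```bash
python3 - <<'E'
from h import *
plan([(.4805,.1754,.13,-80.6),(.4805,.1754,.055,-80.6)],vmax=30)
E
```

```text
t 12.3333 now [0.4811 0.1105 0.2301] [-90.0746   0.141  -80.592 ] grip 0.054742285585911404 F [ 0.249  -0.0974 -0.1806]
4 x [-63.9, 100.2, 10.1, 0.1, 0.0, -0.1]
3 x [-63.7, 175.2, 10.2, 0.1, 0.0, -0.1]
rows 7
```

{"name": "move_arm", "arguments": {"moves": [[-32,20,5,0,0,0],[-64,50,10,0,0,0],[-64,85,10,0,0,0],[-64,100,10,0,0,0],[-64,100,10,0,0,0],[-64,100,10,0,0,0]]}}

```text
time_s: 12.83
tool_pos: [0.4795, 0.1756, 0.1296]
tool_rot: [-90.2, 0.2, -80.6]
force: [0.2, 0.2, 0.5]
grip_width: 0.055
```

```bash
python3 - <<'E'
from h import *
plan([(.4805,.1754,.055,-80.6)],vmax=30)
E
```

```text
t 12.8333 now [0.4795 0.1756 0.1296] [-90.2128   0.1566 -80.5681] grip 0.05498309174102141 F [0.1599 0.2193 0.4662]
3 x [0.6, 74.6, 1.2, 0.2, 0.0, -0.2]
rows 3
```

{"name": "move_arm", "arguments": {"moves": [[0,25,0.5,0,0,0],[0,50,0.5,0,0,0],[0,66,0.5,0,0,0],[0,74.5,0.5,0,0,0],[0,74.5,0.5,0,0,0],[0,74.5,0.5,0,0,0]]}}

```text
time_s: 13.33
tool_pos: [0.4814, 0.1754, 0.0574]
tool_rot: [-89.9, 0.0, -80.6]
force: [0.3, 0.3, 0.6]
grip_width: 0.0552
```

{"name": "move_arm", "arguments": {"moves": [[0,0,0,0,0,0],[0,0,0,0,0,0],[0,0,0,0,0,0],[0,0,0,0,0,0],[0,0,0,0,0,0],[0,0,0,0,0,0]], "claw": 15, "newtons": 20}}

```text
time_s: 13.83
tool_pos: [0.4806, 0.175, 0.0568]
tool_rot: [-90.0, -0.0, -80.6]
force: [-0.1, -0.9, 3.0]
grip_width: 0.0296
```

{"name": "move_arm", "arguments": {"moves": [[0,-5,0,0,0,0],[0,-15,0,0,0,0],[0,-35,0,0,0,0],[0,-60,0,0,0,0],[0,-90,0,0,0,0],[0,-115,0,0,0,0],[0,-130,0,0,0,0],[0,-135,0,0,0,0],[0,-135,0,0,0,0]]}}

```text
time_s: 14.58
tool_pos: [0.4811, 0.1754, 0.1929]
tool_rot: [-89.8, -0.0, -80.6]
force: [-0.4, 0.3, -0.8]
grip_width: 0.0293
```

```bash
python3 - <<'E'
from h import *
plan([(.438,-.02,.19,-120),(.413,-.2066,.19,-180)],vmax=28,wmax=6)
p,d,W=cloud("scene"); cv2.imwrite("pics/s6.png",cv2.resize(p[160:400,140:460,::-1],None,fx=2.4,fy=2.4))
E
```

```text
t 14.5833 now [0.4811 0.1754 0.1929] [-89.8293  -0.0375 -80.6131] grip 0.029349304989688366 F [-0.4105  0.2849 -0.773 ]
8 x [185.7, 2.8, -74.4, -0.2, 39.4, -0.0]
10 x [365.8, 2.8, -129.5, -0.2, 99.4, -0.1]
rows 18
```

View pics/s6.png

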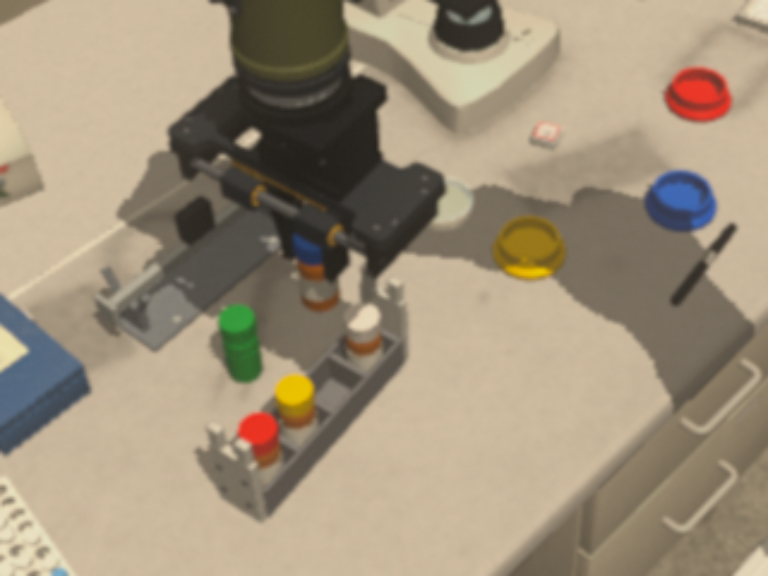

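{"name": "move_arm", "arguments": {"moves": [[12,0,-5,0,2,0],[35,0,-14,0,7,0],[60,0,-24,0,12,0],[85,0,-34,0,17,0],[110,0,-44,0,23,0],[135,0,-54,0,28,0],[160,0,-64,0,34,0],[186,0,-74,0,40,0],[206,0,-80,0,46,0],[226,0,-87,0,52,0],[246,0,-93,0,58,0],[266,0,-99,0,65,0],[286,0,-105,0,72,0],[306,0,-111,0,79,0],[326,0,-117,0,86,0],[344,0,-123,0,92,0],[358,0,-127,0,97,0],[366,0,-130,0,99.4,0],[366,0,-130,0,99.4,0],[366,0,-130,0,99.4,0]]}}

```text
time_s: 16.3
tool_pos: [0.4104, -0.2073, 0.1901]
tool_rot: [-90.1, -0.1, 179.9]
force: [0.4, -0.0, -1.3]
grip_width: 0.0295
```

```bash
python3 - <<'E'
from h import *
plan([(.413,-.207,.0575,-180)],vmax=28,wmax=6)
p,d,W=cloud("wrist"); cv2.imwrite("pics/w7.png",p[:,:,::-1])
for n in("holder_blue","holder_yellow"): print(n,[(np.array(x['point']),x['score']) for x in models.spot_in(n,"wrist")[:2]])
b=W[(W[...,2]>.017)&(W[...,2]<.026)&(abs(W[...,0]-.413)<.06)&(abs(W[...,1]+.207)<.06)]
print(len(b),b.min(0) if len(b) else '',b.max(0) if len(b) else '')
E
```

```text
t 16.3 now [ 0.4104 -0.2073  0.1901] [-90.1138  -0.1158 179.923 ] grip 0.029543633185067204 F [ 0.3514 -0.0115 -1.261 ]
5 x [-2.9, 132.6, -0.0, 0.1, -0.1, 0.1]
rows 5
holder_blue [(array([ 0.4128, -0.2063,  0.0072]), 0.67)]
holder_yellow [(array([ 0.4766, -0.0647,  0.0108]), 0.81)]
790 [ 0.3892 -0.2343  0.017 ] [ 0.4416 -0.1792  0.0231]
```

View pics/w7.png

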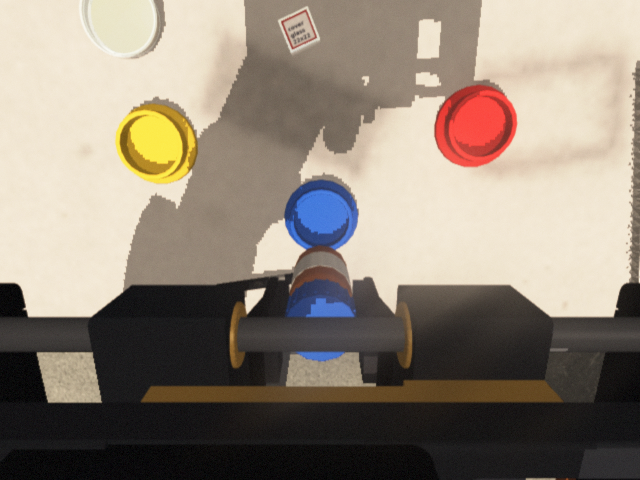

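```bash
python3 - <<'E'
from h import *
p,d,W=cloud("wrist")
for n,(x,y) in dict(blue=(.413,-.207),red=(.492,-.338),yellow=(.477,-.0645)).items():
    q=W[(W[...,2]>.0175)&(W[...,2]<.026)&(np.hypot(W[...,0]-x,W[...,1]-y)<.036)][:,:2]
    A=np.c_[2*q,np.ones(len(q))]; s=np.linalg.lstsq(A,(q**2).sum(1),rcond=None)[0]
    (cx,cy),r=cv2.minEnclosingCircle(q.astype(np.float32))
    print(n,len(q),s[:2],np.sqrt(s[2]+s[0]**2+s[1]**2),(cx,cy,r))
o=env.get_obs();print(o['tool_pos'])
E
```

```text
blue 755 [ 0.4138 -0.2076] 0.025704256887754528 (0.4136095941066742, -0.20755895972251892, 0.027956178411841393)
red 1152 [ 0.492  -0.3389] 0.02578704898231725 (0.49207156896591187, -0.3394692838191986, 0.02816852740943432)
yellow 1116 [ 0.4778 -0.0659] 0.02579433300315243 (0.47757935523986816, -0.0652439072728157, 0.0282431710511446)
[ 0.4117 -0.2063  0.1911]
```

{"name": "move_arm", "arguments": {"moves": [[-1,20,1,0,0,0],[-1.5,45,1,0,0,0],[-1.5,70,1,0,0,0],[-1.5,92,1,0,0,0],[-1.5,108,1,0,0,0],[-1.5,119,1,0,0,0],[-1.5,126,1,0,0,0],[-1.5,130,1,0,0,0],[-1.5,131.5,1,0,0,0],[-1.5,132,1,0,0,0],[-1.5,132,1,0,0,0]]}}

```text
time_s: 17.42
tool_pos: [0.4138, -0.2086, 0.06]
tool_rot: [-89.9, 0.1, 180.0]
force: [0.0, 0.1, -0.8]
grip_width: 0.0294
```

{"name": "move_arm", "arguments": {"moves": [[0,1,0,0,0,0],[0,1.5,0,0,0,0],[0,2,0,0,0,0],[0,2,0,0,0,0]]}}

```text
time_s: 17.75
tool_pos: [0.4135, -0.2085, 0.0577]
tool_rot: [-90.0, 0.0, 180.0]
force: [0.4, -0.4, 1.1]
grip_width: 0.0294
```

{"name": "move_arm", "arguments": {"moves": [[0,0.5,0,0,0,0],[0,0.5,0,0,0,0],[0,0.5,0,0,0,0]]}}

```text
time_s: 18.0
tool_pos: [0.4137, -0.2085, 0.0577]
tool_rot: [-90.0, 0.0, 180.0]
force: [-1.5, 0.8, 6.2]
grip_width: 0.0297
```

{"name": "move_arm", "arguments": {"moves": [[0,0,0,0,0,0],[0,0,0,0,0,0],[0,0,0,0,0,0],[0,0,0,0,0,0],[0,0,0,0,0,0]], "claw": 55}}

```text
time_s: 18.42
tool_pos: [0.4131, -0.2082, 0.0567]
tool_rot: [-90.0, -0.0, 180.0]
force: [0.1, -0.2, -0.0]
grip_width: 0.0518
```

{"name": "move_arm", "arguments": {"moves": [[0,-15,0,0,0,0],[0,-45,0,0,0,0],[0,-80,0,0,0,0],[0,-115,0,0,0,0],[0,-133,0,0,0,0],[0,-133,0,0,0,0],[0,-133,0,0,0,0]]}}

```text
time_s: 19.0
tool_pos: [0.4138, -0.2086, 0.1906]
tool_rot: [-89.9, 0.1, 180.0]
force: [-0.2, 0.7, -0.9]
grip_width: 0.0551
```

```bash
python3 - <<'E'
from h import *
plan([(.438,-.02,.19,-120),(.4732,.2188,.15,-80.6)])
E
```

```text
t 19.0 now [ 0.4138 -0.2086  0.1906] [-89.9052   0.0934 179.9806] grip 0.05514124871520854 F [-0.18    0.7342 -0.8877]
10 x [-24.2, 0.4, -188.6, -0.1, -60.0, -0.0]
7 x [-59.2, 40.0, -427.5, -0.2, -99.4, 0.0]
rows 17
```

{"name": "move_arm", "arguments": {"moves": [[-24,0,-188,0,-60,0],[-24,0,-188,0,-60,0],[-24,0,-188,0,-60,0],[-24,0,-188,0,-60,0],[-24,0,-188,0,-60,0],[-24,0,-188,0,-60,0],[-24,0,-188,0,-60,0],[-24,0,-188,0,-60,0],[-59,40,-427,0,-99.4,0],[-59,40,-427,0,-99.4,0],[-59,40,-427,0,-99.4,0],[-59,40,-427,0,-99.4,0],[-59,40,-427,0,-99.4,0],[-59,40,-427,0,-99.4,0],[-59,40,-427,0,-99.4,0],[-59,40,-427,0,-99.4,0],[-59,40,-427,0,-99.4,0],[-59,40,-427,0,-99.4,0]]}}

```text
time_s: 20.5
tool_pos: [0.4722, 0.2168, 0.149]
tool_rot: [-90.1, -0.1, -80.8]
force: [0.4, -0.7, -0.2]
grip_width: 0.055
```

```bash
python3 - <<'E'
from h import *
p,d,W=cloud("scene"); cv2.imwrite("pics/s8.png",cv2.resize(p[160:400,140:460,::-1],None,fx=2.4,fy=2.4))
plan([(.4732,.2188,.0565,-80.6)])
E
```

```text
t 20.55 now [0.4724 0.2167 0.1494] [-90.0352  -0.0872 -80.7895] grip 0.055054520389859155 F [-0.4112 -0.1855 -0.1712]
3 x [-2.1, 92.9, 1.1, 0.0, -0.2, 0.1]
rows 3
```

View pics/s8.png

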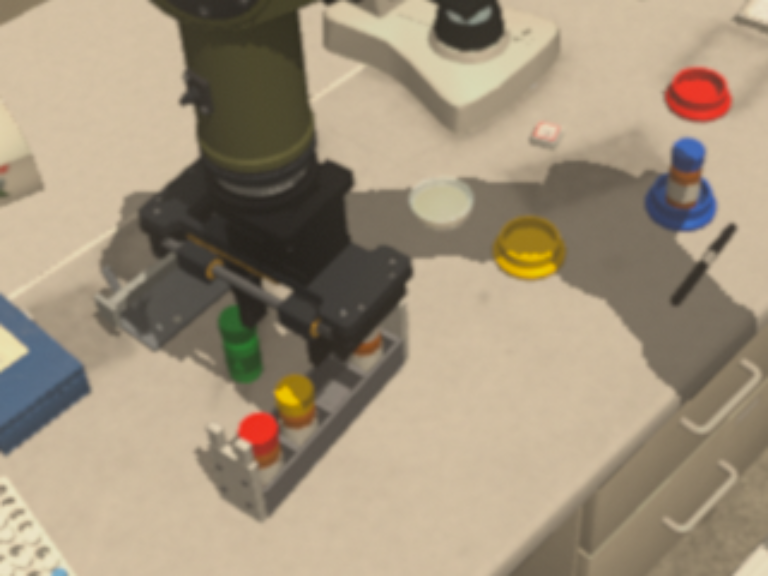

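{"name": "move_arm", "arguments": {"moves": [[-1,30,0.5,0,0,0],[-1,60,0.5,0,0,0],[-1,83,0.5,0,0,0],[-1,93,0.5,0,0,0],[-1,93,0.5,0,0,0],[-1,93,0.5,0,0,0]]}}

```text
time_s: 21.05
tool_pos: [0.4731, 0.2192, 0.0574]
tool_rot: [-90.0, -0.0, -80.7]
force: [0.3, -0.2, 0.6]
grip_width: 0.0552
```

{"name": "move_arm", "arguments": {"moves": [[0,0,0,0,0,0],[0,0,0,0,0,0],[0,0,0,0,0,0],[0,0,0,0,0,0],[0,0,0,0,0,0],[0,0,0,0,0,0]], "claw": 15}}

```text
time_s: 21.55
tool_pos: [0.4731, 0.2199, 0.0573]
tool_rot: [-89.9, -0.0, -80.6]
force: [-0.8, -0.1, 2.7]
grip_width: 0.0296
```

{"name": "move_arm", "arguments": {"moves": [[0,-5,0,0,0,0],[0,-15,0,0,0,0],[0,-35,0,0,0,0],[0,-60,0,0,0,0],[0,-90,0,0,0,0],[0,-115,0,0,0,0],[0,-130,0,0,0,0],[0,-134,0,0,0,0],[0,-134,0,0,0,0],[0,-134,0,0,0,0]]}}

```text
time_s: 22.38
tool_pos: [0.4723, 0.2194, 0.1902]
tool_rot: [-90.0, -0.0, -80.6]
force: [-0.7, 0.7, -1.0]
grip_width: 0.0296
```

```bash
python3 - <<'E'
from h import *
plan([(.4777,-.0657,.19,-98),(.4777,-.0657,.0575,-98)],vmax=25)
E
```

```text
t 22.3833 now [0.4723 0.2194 0.1902] [-90.0486  -0.0341 -80.6189] grip 0.029601175759016555 F [-0.7373  0.6707 -1.0423]
12 x [282.2, 0.4, -41.1, 0.0, 17.4, 0.0]
6 x [282.1, 132.9, -41.0, 0.0, 17.4, 0.0]
rows 18
```

{"name": "move_arm", "arguments": {"moves": [[12,0,-2,0,1,0],[36,0,-5,0,3,0],[62,0,-9,0,4.5,0],[90,0,-13,0,6,0],[118,0,-17,0,8,0],[146,0,-21,0,9.5,0],[174,0,-25,0,11,0],[202,0,-29,0,13,0],[230,0,-33,0,15,0],[254,0,-37,0,16,0],[272,0,-40,0,17,0],[281,0,-41,0,17.4,0],[281.5,0,-41,0,17.4,0],[281.5,0,-41,0,17.4,0],[281.5,0,-41,0,17.4,0]]}}

```text
time_s: 23.63
tool_pos: [0.4782, -0.0628, 0.1907]
tool_rot: [-90.0, 0.0, -97.9]
force: [0.1, -0.1, -0.3]
grip_width: 0.0291
```

```bash
python3 - <<'E'
from h import *
p,d,W=cloud("scene"); cv2.imwrite("pics/s9.png",cv2.resize(p[120:400,140:500,::-1],None,fx=2.1,fy=2.1))
plan([(.4777,-.0657,.0585,-98)],vmax=25)
E
```

```text
t 23.6833 now [ 0.4782 -0.0627  0.1908] [-90.0111   0.031  -97.8379] grip 0.029227427336907762 F [-0.1358 -0.188  -0.0358]
6 x [3.1, 132.3, -0.1, 0.0, 0.2, -0.0]
rows 6
```

View pics/s9.png

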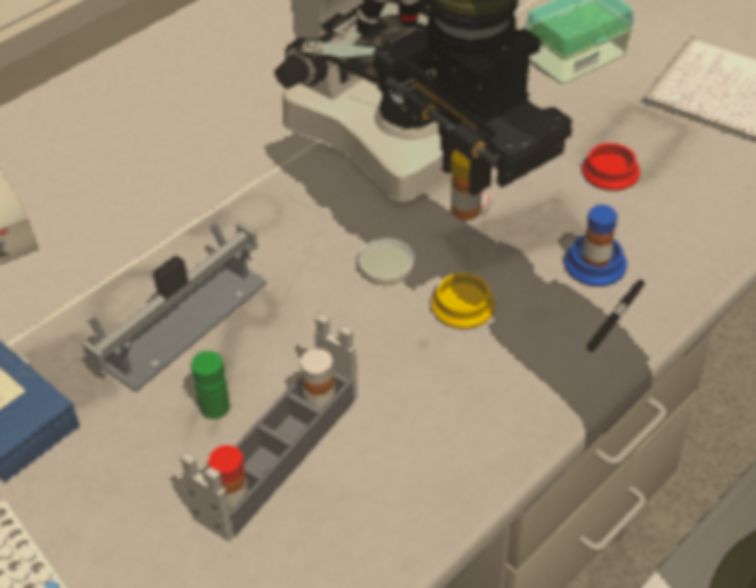

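{"name": "move_arm", "arguments": {"moves": [[1,20,0,0,0,0],[2,45,0,0,0,0],[2,70,0,0,0,0],[2,92,0,0,0,0],[2,108,0,0,0,0],[2,119,0,0,0,0],[2,126,0,0,0,0],[2,129.5,0,0,0,0],[2,131,0,0,0,0],[2,132,0,0,0,0],[2,132,0,0,0,0]]}}

```text
time_s: 24.6
tool_pos: [0.4785, -0.0667, 0.0595]
tool_rot: [-89.9, -0.0, -98.0]
force: [0.5, -0.1, -0.7]
grip_width: 0.0299
```

{"name": "move_arm", "arguments": {"moves": [[0,0.5,0,0,0,0],[0,1,0,0,0,0],[0,1,0,0,0,0]]}}

```text
time_s: 24.85
tool_pos: [0.4784, -0.0668, 0.0584]
tool_rot: [-89.9, -0.0, -98.0]
force: [1.4, -0.3, 1.1]
grip_width: 0.0298
```

{"name": "move_arm", "arguments": {"moves": [[0,0.7,0,0,0,0],[0,0.7,0,0,0,0],[0,0.7,0,0,0,0]]}}

```text
time_s: 25.1
tool_pos: [0.4785, -0.0668, 0.0583]
tool_rot: [-89.9, -0.0, -98.0]
force: [-1.4, -0.5, 7.4]
grip_width: 0.0293
```

{"name": "move_arm", "arguments": {"moves": [[0,0,0,0,0,0],[0,0,0,0,0,0],[0,0,0,0,0,0],[0,0,0,0,0,0],[0,0,0,0,0,0]], "claw": 55}}

```text
time_s: 25.52
tool_pos: [0.4778, -0.0666, 0.057]
tool_rot: [-90.0, -0.0, -98.0]
force: [-0.0, -0.0, 0.5]
grip_width: 0.0518
```

{"name": "move_arm", "arguments": {"moves": [[0,-15,0,0,0,0],[0,-45,0,0,0,0],[0,-80,0,0,0,0],[0,-115,0,0,0,0],[0,-133,0,0,0,0],[0,-133,0,0,0,0],[0,-133,0,0,0,0]]}}

```text
time_s: 26.1
tool_pos: [0.4784, -0.0668, 0.1909]
tool_rot: [-89.9, -0.1, -98.0]
force: [-0.4, -1.1, -1.5]
grip_width: 0.0552
```

```bash
python3 - <<'E'
from h import *
plan([(.466,.262,.15,-80.6)])
E
```

```text
t 26.1 now [ 0.4784 -0.0668  0.1909] [-89.8821  -0.0576 -98.0196] grip 0.05516971028265582 F [-0.3566 -1.0576 -1.494 ]
9 x [-323.9, 40.4, -58.3, -0.1, -17.4, 0.1]
rows 9
```

{"name": "move_arm", "arguments": {"moves": [[-324,40,-58,0,-17.4,0],[-324,40,-58,0,-17.4,0],[-324,40,-58,0,-17.4,0],[-324,40,-58,0,-17.4,0],[-324,40,-58,0,-17.4,0],[-324,40,-58,0,-17.4,0],[-324,40,-58,0,-17.4,0],[-324,40,-58,0,-17.4,0],[-324,40,-58,0,-17.4,0],[-324,40,-58,0,-17.4,0],[-324,40,-58,0,-17.4,0]]}}

```text
time_s: 27.02
tool_pos: [0.4646, 0.2617, 0.1484]
tool_rot: [-90.2, -0.0, -80.5]
force: [0.2, -0.6, -0.0]
grip_width: 0.055
```

```bash
python3 - <<'E'
from caps import *
p,d,W=cloud("scene"); cv2.imwrite("pics/s10.png",cv2.resize(p[120:400,140:500,::-1],None,fx=2.1,fy=2.1)); caps(W,p,.06,.085)
plan([(.466,.262,.0565,-80.6)])
E
```

```text
red 207 mean [0.4647 0.2617 0.0719] circ 0.4672 0.2601 0.0163
yellow none
blue none
white 35 mean [0.4956 0.1051 0.0782] circ 0.494 0.1048 0.0102
t 27.0667 now [0.4653 0.2607 0.1488] [-90.1297  -0.0672 -80.6803] grip 0.05489930216756412 F [ 1.2847 -0.4784  0.374 ]
3 x [-1.3, 92.3, 1.1, 0.1, -0.1, 0.1]
rows 3
```

View pics/s10.png

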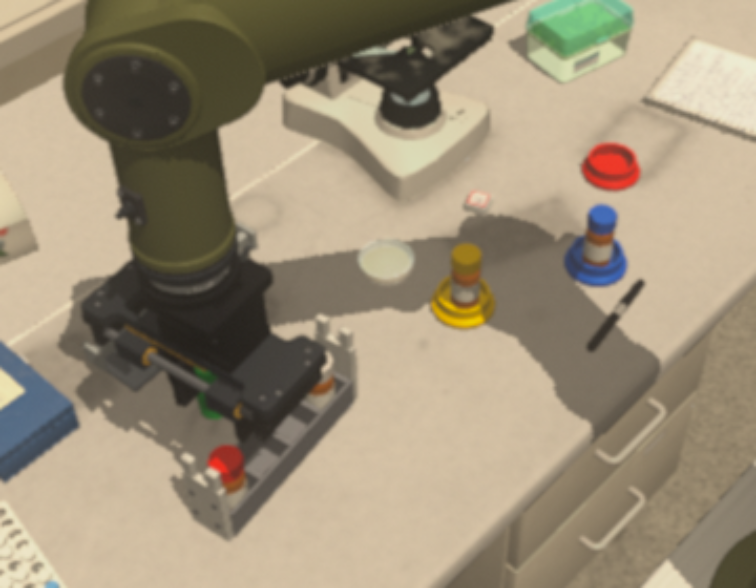

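```bash
python3 - <<'E'
from h import *
for c in("top","scene"):
    p,d,W=cloud(c); P=W.reshape(-1,3); P=P[np.isfinite(P).all(1)]
    # arm-plane coordinates relative to TCP
    o=env.get_obs(); t=o['tool_pos']; az=np.arctan2(t[1],t[0]); 
    r=P[:,0]*np.cos(az)+P[:,1]*np.sin(az)-np.hypot(t[0],t[1]); l=-P[:,0]*np.sin(az)+P[:,1]*np.cos(az); z=P[:,2]-t[2]
    for zz in np.arange(.04,.6,.03):
        k=(abs(z-zz)<.015)&(abs(l)<.2)&(r>-.15)&(r<.16)&(P[:,2]>.18)
        if k.sum()>5: print(c,round(zz,2),k.sum(),"r",np.percentile(r[k],[1,99]),"l",np.percentile(l[k],[1,99]))
    k=(r>-.35)&(r<-.15)&(abs(l)<.2)&(P[:,2]>.3); print("forearm",k.sum(),np.percentile(l[k],[1,99]) if k.sum() else '',np.percentile(z[k],[1,99]) if k.sum() else '')
print(env.get_obs()['qpos'])
E
```

```text
top 0.07 545 r [-0.0905  0.0652] l [-0.0627  0.0065]
top 0.1 865 r [-0.0964  0.0944] l [-0.0637  0.0072]
top 0.16 268 r [-0.0581  0.0158] l [-0.0384 -0.0045]
top 0.19 83 r [-0.0342  0.0208] l [-0.0377 -0.0177]
top 0.22 136 r [-0.0294  0.0266] l [-0.0372 -0.0229]
top 0.25 84 r [-0.0194  0.0192] l [-0.036  -0.0296]
top 0.28 20 r [-0.0109  0.0112] l [-0.0364 -0.0335]
top 0.34 138 r [-0.0547  0.044 ] l [-0.0564 -0.0344]
top 0.37 509 r [-0.065   0.0486] l [-0.0583  0.0433]
top 0.4 3536 r [-0.1076  0.034 ] l [-0.0687  0.0419]
top 0.43 2887 r [-0.1466 -0.036 ] l [-0.077   0.0103]
top 0.46 1243 r [-0.1497 -0.1063] l [-0.0694 -0.0079]
forearm 11580 [-0.1278 -0.0135] [0.4403 0.5404]
scene 0.04 47 r [0.0267 0.0416] l [-0.0136  0.0006]
scene 0.07 1149 r [-0.0915  0.0933] l [-0.0366  0.0634]
scene 0.1 2313 r [-0.0962  0.0969] l [-0.0423  0.0638]
scene 0.13 464 r [-0.0526  0.0225] l [-0.0043  0.0373]
scene 0.16 1290 r [-0.0552  0.0295] l [-0.0209  0.0494]
scene 0.19 540 r [-0.0362  0.0308] l [-0.0143  0.0379]
scene 0.22 794 r [-0.0349  0.0285] l [-0.012   0.0369]
scene 0.25 789 r [-0.0343  0.0225] l [-0.0093  0.0454]
scene 0.28 879 r [-0.0346  0.0278] l [-0.0095  0.0376]
scene 0.31 519 r [-0.0344  0.0232] l [0.0007 0.0467]
scene 0.34 1310 r [-0.0761  0.0311] l [0.0226 0.0522]
scene 0.37 2399 r [-0.1341  0.0453] l [-0.0165  0.0527]
scene 0.4 4662 r [-0.1466  0.0332] l [-0.0445  0.0472]
scene 0.43 2667 r [-0.1486 -0.0356] l [-0.0343  0.0124]
scene 0.46 768 r [-0.1497 -0.1059] l [-0.0505 -0.0062]
forearm 14863 [-0.0846  0.0014] [0.402  0.5415]
[ 19.9341  15.5746 -58.7484 104.19    14.3543  68.2886 -34.0733]
```

{"name": "move_arm", "arguments": {"moves": [[-0.5,30,0.5,0,0,0],[-0.5,60,0.5,0,0,0],[-0.5,83,0.5,0,0,0],[-0.5,93,0.5,0,0,0],[-0.5,93,0.5,0,0,0],[-0.5,93,0.5,0,0,0]]}}

```text
time_s: 27.67
tool_pos: [0.4665, 0.2623, 0.0576]
tool_rot: [-90.0, -0.0, -80.7]
force: [0.8, 0.5, -0.0]
grip_width: 0.055
```

{"name": "move_arm", "arguments": {"moves": [[0,0,0,0,0,0],[0,0,0,0,0,0],[0,0,0,0,0,0],[0,0,0,0,0,0],[0,0,0,0,0,0],[0,0,0,0,0,0]], "claw": 15}}

```text
time_s: 28.17
tool_pos: [0.4663, 0.2631, 0.0576]
tool_rot: [-90.0, -0.0, -80.6]
force: [-1.2, -0.9, 2.2]
grip_width: 0.0292
```

{"name": "move_arm", "arguments": {"moves": [[0,-5,0,0,0,0],[0,-15,0,0,0,0],[0,-35,0,0,0,0],[0,-60,0,0,0,0],[0,-90,0,0,0,0],[0,-115,0,0,0,0],[0,-130,0,0,0,0],[0,-134,0,0,0,0],[0,-134,0,0,0,0],[0,-134,0,0,0,0]]}}

```text
time_s: 29.0
tool_pos: [0.4656, 0.2625, 0.1905]
tool_rot: [-90.0, -0.0, -80.6]
force: [0.4, 0.4, 0.0]
grip_width: 0.0297
```

```bash
python3 - <<'E'
from h import *
plan([(.436,-.02,.19,-120),(.405,-.15,.19,-165)],vmax=26,wmax=6)
E
```

```text
t 29.0 now [0.4656 0.2625 0.1905] [-90.0405  -0.0404 -80.6172] grip 0.02971607218080623 F [0.3582 0.3762 0.0251]
11 x [273.9, 0.8, -75.3, 0.0, 39.4, 0.1]
8 x [397.1, 0.9, -127.1, 0.0, 84.4, 0.1]
rows 19
```

{"name": "move_arm", "arguments": {"moves": [[12,0,-3,0,2,0],[36,0,-10,0,5,0],[62,0,-17,0,9,0],[88,0,-24,0,13,0],[114,0,-31,0,17,0],[140,0,-38,0,20,0],[167,0,-46,0,24,0],[194,0,-53,0,28,0],[221,0,-61,0,32,0],[248,0,-68,0,36,0],[274,0,-75,0,40,0],[291,0,-82,0,46,0],[308,0,-89,0,52,0],[325,0,-96,0,58,0],[342,0,-104,0,64,0],[359,0,-111,0,70,0],[376,0,-118,0,77,0],[390,0,-124,0,82,0],[397,0,-127,0,84.4,0],[397,0,-127,0,84.4,0]]}}

```text
time_s: 30.67
tool_pos: [0.4038, -0.1511, 0.1895]
tool_rot: [-90.1, -0.1, -165.3]
force: [0.5, 0.3, -0.1]
grip_width: 0.0291
```

```bash
python3 - <<'E'
from h import *
print(env.get_obs()['qpos'])
plan([(.395,-.22,.19,-180),(.415,-.30,.19,-150),(.491,-.341,.19,-115)],vmax=26,wmax=6)
E
```

```text
[ 56.5598  -6.5973 -36.616  114.4365  -4.1749  71.0989 -53.7786]
t 30.6667 now [ 0.4038 -0.1511  0.1895] [ -90.122    -0.14   -165.2715] grip 0.029135342491706795 F [ 0.5051  0.3456 -0.0883]
3 x [26.0, -0.6, 64.4, 0.1, 14.7, 0.2]
5 x [27.0, -0.8, 146.9, 0.1, -15.3, 0.1]
6 x [-36.1, -1.1, 205.8, 0.2, -50.3, 0.1]
rows 14
```

{"name": "move_arm", "arguments": {"moves": [[8,0,20,0,5,0],[18,0,42,0,10,0],[26,0,64,0,12,0],[26,8,82,0,6,0],[27,20,100,0,0,0],[27,32,117,0,-5,0],[27,44,134,0,-10,0],[27,50,147,0,-15,0],[16,50,158,0,-21,0],[4,50,169,0,-27,0],[-8,50,180,0,-33,0],[-20,50,191,0,-39,0],[-30,50,200,0,-45,0],[-36,50,206,0,-50,0],[-36,50,206,0,-50,0],[-36,50,206,0,-50,0]]}}

```text
time_s: 32.0
tool_pos: [0.4932, -0.3388, 0.1399]
tool_rot: [-90.1, 0.1, -115.1]
force: [-0.1, 0.1, -1.0]
grip_width: 0.0292
```

```bash
python3 - <<'E'
from h import *
print(env.get_obs()['qpos'])
p,d,W=cloud("scene"); cv2.imwrite("pics/s11.png",cv2.resize(p[60:340,240:600,::-1],None,fx=2.1,fy=2.1))
plan([(.491,-.3405,.0585,-115)],vmax=26,wmax=6)
E
```

```text
[ 60.8946  19.2322 -34.7638  96.3566  11.5987  68.1908  -1.8091]
t 32.05 now [ 0.4929 -0.3388  0.1401] [ -90.1159    0.04   -115.0941] grip 0.02983697745636013 F [-0.3409 -0.0338  0.0806]
4 x [2.4, 81.6, -0.8, 0.1, -0.1, -0.0]
rows 4
```

View pics/s11.png

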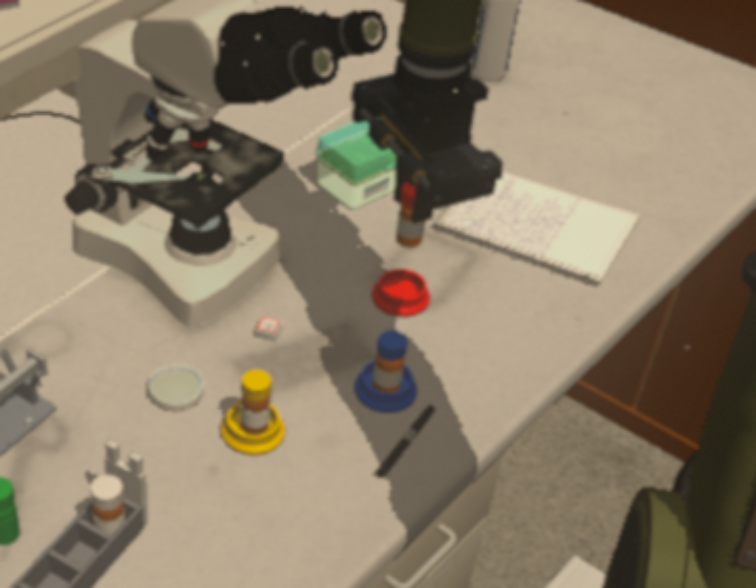

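{"name": "move_arm", "arguments": {"moves": [[0.5,15,0,0,0,0],[1,35,0,0,0,0],[1.2,52,0,0,0,0],[1.2,65,0,0,0,0],[1.2,73,0,0,0,0],[1.2,78,0,0,0,0],[1.2,80,0,0,0,0],[1.2,81,0,0,0,0],[1.2,81,0,0,0,0]]}}

```text
time_s: 32.8
tool_pos: [0.4934, -0.3405, 0.0608]
tool_rot: [-89.9, -0.0, -115.0]
force: [1.0, -0.5, -0.2]
grip_width: 0.0295
```

{"name": "move_arm", "arguments": {"moves": [[0,0.5,0,0,0,0],[0,1,0,0,0,0],[0,1,0,0,0,0]]}}

```text
time_s: 33.05
tool_pos: [0.4932, -0.3405, 0.0595]
tool_rot: [-90.0, -0.0, -115.0]
force: [0.3, 0.4, -0.4]
grip_width: 0.0294
```

{"name": "move_arm", "arguments": {"moves": [[0,0.7,0,0,0,0],[0,1.4,0,0,0,0],[0,1.4,0,0,0,0],[0,1.4,0,0,0,0]]}}

```text
time_s: 33.38
tool_pos: [0.4932, -0.3405, 0.0586]
tool_rot: [-90.0, -0.0, -115.0]
force: [-1.8, 1.3, 5.9]
grip_width: 0.0293
```

Contact with the cup floor; release and retreat.

{"name": "move_arm", "arguments": {"moves": [[0,0,0,0,0,0],[0,0,0,0,0,0],[0,0,0,0,0,0],[0,0,0,0,0,0],[0,0,0,0,0,0]], "claw": 55}}

```text
time_s: 33.8
tool_pos: [0.4929, -0.3402, 0.0575]
tool_rot: [-90.0, 0.0, -115.0]
force: [0.0, 0.8, -0.4]
grip_width: 0.0521
```

{"name": "move_arm", "arguments": {"moves": [[0,-15,0,0,0,0],[0,-45,0,0,0,0],[0,-80,0,0,0,0],[0,-82,0,0,0,0],[0,-82,0,0,0,0]]}}

```text
time_s: 34.22
tool_pos: [0.4947, -0.3412, 0.1425]
tool_rot: [-89.7, -0.1, -115.0]
force: [-0.2, -0.2, 0.5]
grip_width: 0.0547
```

```bash
python3 - <<'E'
from h import *
plan([(.36,-.42,.2,-115)])
E
```

```text
t 34.2167 now [ 0.4947 -0.3412  0.1425] [ -89.701    -0.0818 -115.017 ] grip 0.05467633729537255 F [-0.1986 -0.1576  0.5262]
5 x [128.4, -57.8, -88.4, -0.3, -0.0, 0.1]
rows 5
```

{"name": "move_arm", "arguments": {"moves": [[128,-58,-88,0,0,0],[128,-58,-88,0,0,0],[128,-58,-88,0,0,0],[128,-58,-88,0,0,0],[128,-58,-88,0,0,0],[128,-58,-88,0,0,0]]}}

```text
time_s: 34.72
tool_pos: [0.3562, -0.4211, 0.1972]
tool_rot: [-90.0, -0.1, -115.4]
force: [0.4, 0.7, -0.8]
grip_width: 0.0551
```

```bash
python3 - <<'E'
from caps import *
for c in("scene","top","wrist"):
    p,d,W=cloud(c); cv2.imwrite(f"pics/f_{c}.png",p[:,:,::-1]); print(c)
    caps(W,p,.06,.085,((.35,.56),(-.40,.32)))
    h=W.reshape(-1,3)
    b=h[(abs(h[:,0]-.677)<.03)&(abs(h[:,1]-.153)<.07)&(h[:,2]>.038)&(h[:,2]<.056)]
    if len(b)>20:
        l=cv2.fitLine(b[:,:2].astype(np.float32),cv2.DIST_HUBER,0,.01,.01).ravel(); print("bar",len(b),l,b[:,2].mean())
    g=h[(abs(h[:,0]-.677)<.03)&(abs(h[:,1]-.153)<.05)&(h[:,2]>.072)&(h[:,2]<.095)]; print("grip",len(g),g.mean(0) if len(g) else '')
print(env.get_obs()['force'],env.get_obs()['time_s'])
E
```

```text
scene
red 124 mean [ 0.4924 -0.3373  0.0722] circ 0.4933 -0.3399 0.0183
yellow 168 mean [ 0.4766 -0.0648  0.072 ] circ 0.478 -0.0668 0.017
blue 68 mean [ 0.4145 -0.2078  0.0745] circ 0.414 -0.2077 0.0137
white 158 mean [0.4879 0.1329 0.073 ] circ 0.4887 0.1304 0.0162
bar 360 [ 0.0784 -0.9969  0.6772  0.1531] 0.04604995255982751
grip 129 [0.6767 0.1547 0.0802]
top
red 121 mean [ 0.4904 -0.3409  0.0739] circ 0.4909 -0.3416 0.0155
yellow 114 mean [ 0.476  -0.0686  0.0739] circ 0.4764 -0.0684 0.0151
blue 116 mean [ 0.4121 -0.209   0.0743] circ 0.4117 -0.2093 0.0152
white none
bar 191 [ 0.0759 -0.9971  0.6757  0.1526] 0.047723924885721476
grip 91 [0.6758 0.1508 0.0813]
wrist
red 1964 mean [ 0.4911 -0.3407  0.073 ] circ 0.4926 -0.3409 0.0157
yellow none
blue none
white none
grip 0 
[ 0.9734 -0.0822 -0.5137] 34.8667
```

View pics/f_scene.png

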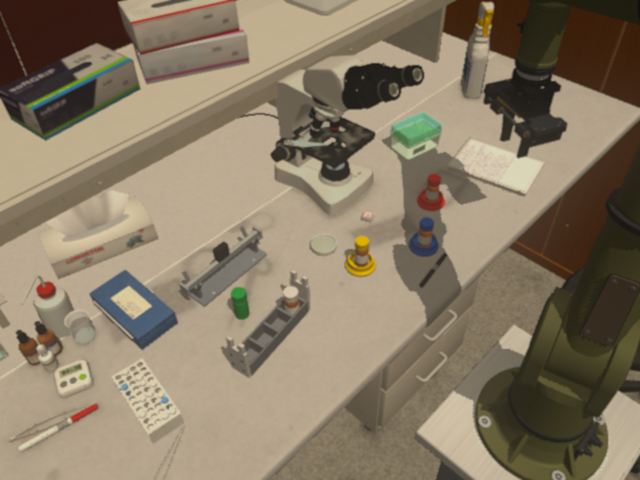

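View pics/f_top.png

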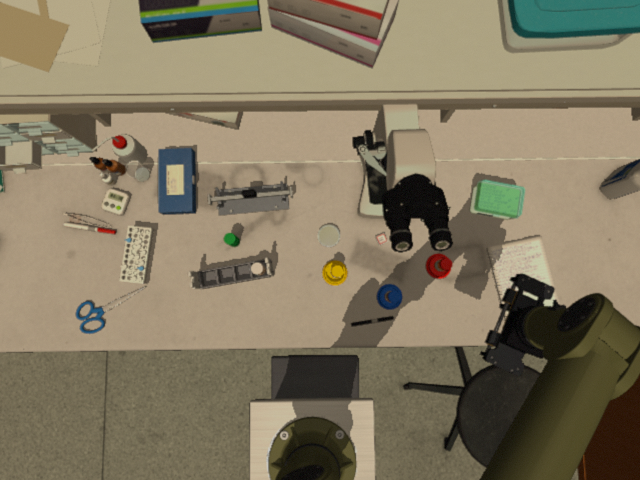

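```bash
python3 -c "
from cell import job; print(job.sign_off())"
```

```text
the job is handed in; nothing more can be done
None
```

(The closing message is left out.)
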